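# Dry run of the soft-handled jar pouring stand

## Task

Try out the pouring stand with the empty jar: with its soft spring handle alone, tip the rocker until the pointer stands at the spring clip on the scale, and keep it there for at least seven seconds without letting it fall over to the front stop. Then lay the rocker back gently on its rear stop, mouth up, and let go of the handle; do not touch the jar, board or weight, and leave the clip, the cup and the other things as they are.

Things in the scene. Friction and masses are not known exactly. Their poses are not given: they have to be found in the camera images.
- stand: Pouring stand: wooden tray 260 x 460 mm, rim 22 mm, floor 8 mm thick, fixed to the table, with two posts, a level axle and a white arc-shaped scale plate. Origin: centre of the tray's underside, on the table. Axes: z up; x along the axle (handle on the -x side, scale and pointer on the +x side); y the long way of the tray. Place and yaw vary.
- axle (a point): Point on the axle, 130 mm above the stand's origin. Rocker, handle and clip all turn about the line through it along the stand's x. The rocker is top-heavy. Nominal: gravity moment 0.35 N m x sin(tilt) towards greater tilt, inertia 0.0083 kg m2, hinge damping 0.07 N m s/rad, hardly any dry friction. Jar and weight masses vary, which shifts the balance by up to 0.04 N m either way.
- rocker (a joint): Tilt of the rocker (wooden board 80 x 300 x 12 mm, jar, weight and pointer in one piece), rad. 0: board level, pointer straight up; positive: jar mouth (stand's +y end) goes down and the pointer leans to the stand's +y. Rear stop (resting place, mouth up) at -0.30, front stop at +0.33. It starts on the rear stop and by itself falls to either stop.
- handle_grip (a point): Middle of the handle's grip: a black round bar 18 mm thick, 62 mm long, lying along the stand's x at the top of a thin steel lever on the axle; 110 mm from the axle line, 112 mm from the stand's middle on its -x side. Pinch it from above, fingers closing along the stand's y; the bar may turn in the grasp.
- handle (a joint): Angle of handle minus tilt of rocker, rad (both counted like the tilt, so lever upright = -tilt). A torsion spring joins them and turns the rocker with 0.16 N m/rad x this value (travel 1.3 either way, damping 0.01 N m s/rad). The spring is weaker than gravity: with the handle held still, the rocker stays nowhere between its stops.
- pointer_tip (a point): Tip of the rocker's black pointer, 150 mm from the axle line, in front of the scale plate (76 mm from the stand's middle on its +x side).
- clip (a joint): Angle of the steel spring clip on the scale, rad, counted like the rocker's tilt: the reading that the pointer must show. Between -0.08 and 0.14. Stiff; leave it where it is.
- clip_tip (a point): Point marked by the clip: straight below the middle of the steel clip (32 mm wide, with two wire loops, pinched on the upper edge of the scale plate), at 150 mm from the axle line. The pointer tip comes to this very point when the reading is right.
- jar: Open empty amber glass jar, 70 mm diameter, 120 mm long, nominally 0.36 kg, fixed lying on the board with its mouth to the stand's +y. Origin: centre of its base. Do not touch.
- weight: Steel counterweight, 52 mm diameter, 28 mm high, nominally 0.40 kg, fixed on the board 68 mm from the axle on the stand's -y side. Origin: centre of its underside. Do not touch.
- cup: Matte grey ceramic cup, 66 mm diameter, 55 mm high, standing loose in the tray below the jar's mouth. Origin: centre of its underside.
- jar_lid: The jar's flat dark screw-top lid, 58 mm diameter, 14 mm high, lying loose in the tray.
- pill_organiser: Closed white pill organiser, 45 x 170 x 25 mm, loose on the table to the left.
- book: Blue book, 130 x 190 x 22 mm, loose on the table to the right.
- remote: Black remote control, 45 x 160 x 18 mm, loose on the table to the right.
- candle: White block candle, 64 mm diameter, 70 mm high, loose on the table, left rear.
- spoon: Steel spoon, loose on the table, left front.

How it is judged:
By the outcome, as a careful person would: the job done as asked, in the order asked, and still so for the second after the job is handed in, with the robot touching nothing.
It also fails if it takes over 72 s, if anything falls off the work surface, if the arm or the gripper's body presses on something with over 40 N, if the wrist force passes 120 N, or if a joint passes its speed limit or range.

## Robot

A 7-joint arm with a two-finger parallel gripper is mounted at the origin on the work surface. World frame = base frame: x ahead of the robot, y to its left, z up, the work surface at z = 0. Lengths are in m, angles in rad, forces in N, time in s.
With the tool pointing down it reaches from about 0.425 to 0.925 m from the base axis. Payload 6.8 kg.
Tool frame: the origin (TCP) lies midway between the tips of the shut fingers; the grasp point (between the pads) lies 19 mm behind it (r.grip_depth is the distance from the TCP to the grasp point, in m); z points along the fingers, y is the line along which they close (so a half turn about z gives the same grasp; the last joint's range is limited). The gripper opens to 85 mm and grips with 20 to 120 N. Pads are 22 mm wide; open, the fingers measure 114 mm over their backs; the gripper's body (76 mm by 85 mm) begins 54 mm behind the grasp point. The pads swing forward as they close: fully open they stand 13 mm farther back than shut.
Start: joints at [-1.356, 0.477, 0.022, 1.555, -0.011, 1.109, -0.083], TCP at [0.214, 0.64, 0.231] pointing down, gripper open.
Joint ranges: [-2.96, 2.96], [-0.34, 2.1], [-1.41, 1.46], [0.24, 2.44], [-1.37, 4.51], [0.17, 1.92], [-2.96, 2.96]. Speed limits (rad/s): [2.39, 2.39, 3.14, 3.14, 3.14, 3.14, 3.14].

## Interface

Orientations are given as a rotation vector (axis times angle).
In Python, from bench import telemetry, grab_frame, calibration, order, silhouettes, r gives the robot as it stands.
- The arm moves only by the tool apply_moves, never from a script. Its argument "moves" is a list of rows, each a list of 7 numbers: the turn, a rotation vector about the tool's x, y, z scaled (see below), then the shift along the tool's x, y, z scaled (see below), then the opening, from -1 (shut) to 1 (fully open). A call has exactly 8 rows; each row shifts and turns the commanded pose from where the row before left it, along the tool's axes as they then stand; what a row does not reach is not made up. The controller multiplies each number of a shift by 1000 mm and each number of a turn by 6 degrees. A row lasts 1/12 s, in which the tool goes at most 41.7 mm and 7.16 degrees, less where a joint would pass 70% of its speed; a pose out of reach is approached as far as the arm can. A call with a number of a shift or a turn outside -1 to 1 is refused whole. A call with a gripper value outside its range is refused whole. The fingers move at their own pace and stop on an object; "grip_force" is the grip in N (left out, the last holds). Time passes only in rows, so rows that do not move let the fingers close, or fill a call up. It gives the time, the measured TCP pose, the force, the opening and the grip force at its end, in the units of the state.
- telemetry.get_obs(): the state, without advancing time (a new reading comes with each control period).
- grab_frame(name): name is "scene" or "top" or "wrist"; returns the picture (480x640x3 uint8, blue, green, red); there is no depth.
- calibration(name): a dict with "fx", "fy", "cx", "cy" (pixels), "k1" (the pictures are not rectified: a ray, as slopes to the right and down, at radius r is drawn at 1 + k1 r^2 times it, then the intrinsics apply), "world_from_camera" (4x4, takes a point from camera to world coordinates); the wrist camera has in their place "mount" (4x4, takes a point from camera to tool coordinates, whose origin is the TCP and whose axes are the flange's). Camera axes: x right, y down, z forward; pixel columns grow to the right and rows downward; lengths in m; the calibration is good to about 2 mm. A picture is of the moment at which its call begins: read the wrist's pose just before it. calibration takes no time and is no camera call.
- order.hand_in(): hands the job in; it is judged then, once.
Trained networks look in the newest picture that a camera, given by its name, has taken for a name from the list of things; names that differ only in an ending like _2 or _b are one class to them, and where a whole thing is asked for, a point or a joint stands for the part that bears it (a point fixed in the world has none). Each returns a list of dicts, best first, with "p" (0 to 1); they miss things now and then, are a little off and sometimes report something else, mostly with a low value. They report only what shows in the picture. A call takes as long as a camera call.
- silhouettes(thing, camera): "mask" (480x640 bool, what is visible of it) and "extent" ([centre column, centre row, width, height] in pixels, round what is visible of it).
The state is a dict: "clock": time; "joints": joint angles; "qvel": joint speeds; "tau": joint torques, N m; "tcp_pos": TCP position; "orientation": TCP orientation; "contact_force": force on the tool from outside, world axes, zero at the start; "moment": the same for the moment, N m; "grip_width": finger opening in m; "gripper_force": force on a finger pad.
Only numpy, scipy, OpenCV 4.12 (cv2) and the standard library are available. Lean on these libraries where they do the work, as an engineer would, in place of code of your own. Each camera call takes 0.05 s, during which the arm holds its last target. There are 200 camera calls.

## Working session

There is one attempt and no reset: what is moved stays moved. The work goes in short steps, Python scripts to look and compute and a tool call to move; the robot and the scene stay as the last step left them, time stands still between calls to the robot, and variables do not carry over. Pictures are saved under pics/ and viewed, at most 10 in all, crops included, and the job is handed in when it is done.

Besides the shell and the picture viewer there is one more tool, called by a JSON object that holds its "method" and its "body". apply_moves: Moves the arm, as the interface text tells. Its arguments: {"type":"object","properties":{"moves":{"type":"array"},"grip_force":{"type":"number"}},"required":["moves"]}

```bash
mkdir -p pics; ls
python3 - <<'E'
from bench import telemetry, grab_frame, calibration, order, silhouettes, r
import cv2, numpy as np
np.set_printoptions(precision=4,suppress=True)
for n in ("scene","top"):
    cv2.imwrite(f"pics/{n}0.png",grab_frame(n)); c=calibration(n); print(n,c)
print(calibration("wrist"))
print(telemetry.get_obs(), r.grip_depth)
for th in ("stand","rocker","handle","clip","weight","jar","cup"):
    for n in ("scene","top"):
        s=silhouettes(th,n); print(th,n,[(round(d["p"],2),np.round(d["extent"],1)) for d in s][:2])
E
```

```text
pics
scene {'fx': 471.1017900940306, 'fy': 471.1017900940306, 'cx': 316.94930627046966, 'cy': 239.54402368030063, 'k1': -0.002360330014745241, 'world_from_camera': array([[ 0.8316,  0.3418, -0.4377,  1.0909],
       [ 0.5553, -0.5034,  0.6619, -0.909 ],
       [ 0.0059, -0.7936, -0.6084,  0.9874],
       [ 0.    ,  0.    ,  0.    ,  1.    ]])}
top {'fx': 473.037880332965, 'fy': 473.037880332965, 'cx': 321.0342776088952, 'cy': 236.58307255475836, 'k1': -0.08542054455072592, 'world_from_camera': array([[ 0.0055, -0.9946,  0.1041,  0.3945],
       [-0.9999, -0.0071, -0.0154, -0.0129],
       [ 0.0161, -0.104 , -0.9944,  1.4663],
       [ 0.    ,  0.    ,  0.    ,  1.    ]])}
{'fx': 370.2142584550661, 'fy': 370.2142584550661, 'cx': 315.4153105291509, 'cy': 235.4030137933961, 'k1': -0.0043548557458574595, 'mount': array([[ 0.    , -0.9572, -0.2895,  0.0742],
       [ 1.    ,  0.0002, -0.0005,  0.0011],
       [ 0.0005, -0.2895,  0.9572, -0.143 ],
       [ 0.    ,  0.    ,  0.    ,  1.    ]])}
{'clock': 0.1, 'joints': array([-1.3561,  0.4777,  0.0224,  1.5564, -0.0115,  1.1093, -0.0831]), 
[... 744 characters left out ...]
]))]
handle scene [(0.56, array([331.9, 232.4,  29.1,  35.4])), (0.33, array([335.9, 331.8,  23.6,  19. ]))]
handle top [(0.71, array([302.3, 239.4,  18.6,  22. ]))]
clip scene [(0.54, array([394.5, 213.2,  19.8,  21.3]))]
clip top [(0.51, array([293.9, 164.3,  14.9,  12.8]))]
weight scene [(0.8, array([346.6, 267.2,  13.1,  24. ])), (0.2, array([376.1, 228.8,  39. ,  41. ]))]
weight top [(0.51, array([326. , 206.6,  19. ,  21.1])), (0.29, array([293.8, 159.1,  15.7,  24.3]))]
jar scene [(0.81, array([375.9, 226.7,  37.1,  34.7]))]
jar top [(0.76, array([277.6, 193.4,  50.6,  35.8]))]
cup scene [(0.7, array([404.4, 259.5,  17.8,  23.4]))]
cup top [(0.65, array([243.3, 191. ,  13.8,  21.6]))]
```

Run:
```python
import cv2
a=cv2.imread("pics/scene0.png")[190:370,260:460]; b=cv2.imread("pics/top0.png")[145:275,210:390]
cv2.imwrite("pics/sc.png",cv2.resize(a,None,fx=3.3,fy=3.3,interpolation=cv2.INTER_CUBIC))
cv2.imwrite("pics/tc.png",cv2.resize(b,None,fx=4.4,fy=4.4,interpolation=cv2.INTER_CUBIC))
```

```text
(no output)
```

View pics/sc.png

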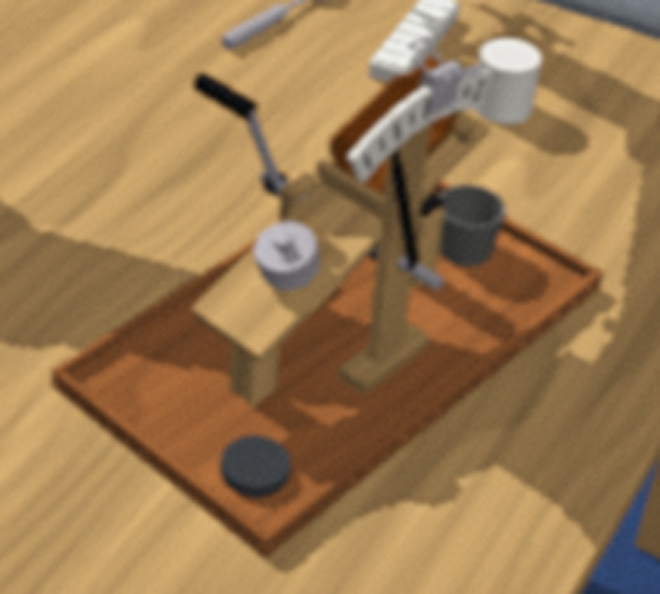

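View pics/tc.png

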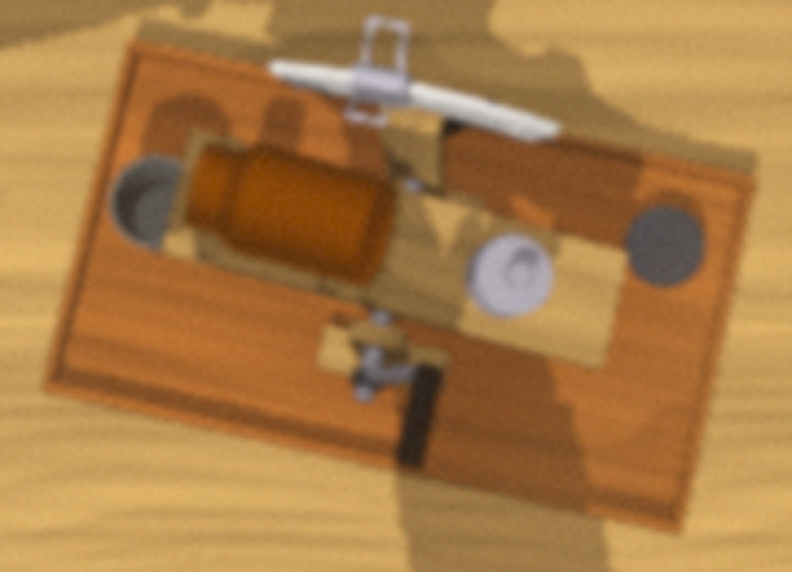

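The scene crop shows the stand with its handle bar at about (332,222) px, the rocker on its rear stop, and the pointer passing behind the scale plate. The clip is at about (394,213). The top crop shows the tray corners at about (241,154), (382,186), (364,265) and (220,234), with the handle bar at about (305,239).

```bash
cat > h.py <<'E'
import numpy as np, cv2
from scipy.optimize import least_squares
from scipy.spatial.transform import Rotation as R
np.set_printoptions(precision=4,suppress=True)
def project(c,T,P):
    q=(np.asarray(P,float)-T[:3,3])@T[:3,:3]; s=q[...,:2]/q[...,2:3]
    s=s*(1+c["k1"]*(s**2).sum(-1,keepdims=True))
    return s*[c["fx"],c["fy"]]+[c["cx"],c["cy"]]
def wristT(c,o):
    T=np.eye(4); T[:3,:3]=R.from_rotvec(o["orientation"]).as_matrix(); T[:3,3]=o["tcp_pos"]
    return T@c["mount"]
def S2W(p,P):   # stand (x,y,yaw) -> world
    c,s=np.cos(p[2]),np.sin(p[2]); P=np.asarray(P,float)
    return np.stack([p[0]+c*P[...,0]-s*P[...,1],p[1]+s*P[...,0]+c*P[...,1],P[...,2]],-1)
def arm(x,rad,a): return np.array([x,rad*np.sin(a),.13+rad*np.cos(a)])  # point at tilt a (pointer-like)
E
python3 - <<'E'
from h import *
from bench import calibration
ct,cs=calibration("top"),calibration("scene")
# corners: (sx,sy)
C=lambda x,y,z=.022:[.13*x,.23*y,z]
top=[(C(1,1),(240.7,154.5)),(C(1,-1),(382,185.9)),(C(-1,-1),(364.5,265.5)),(C(-1,1),(220.2,233.6))]
sc=[(C(-1,-1),(276.7,303.2)),(C(1,-1),(341.2,353)),(C(1,1),(441.8,271.8))]
bar=[arm(-.143,.11,-.3),arm(-.081,.11,-.3)]
top+=[(bar[0],(210+412/4.4,145+462/4.4)),(bar[1],(210+430/4.4,145+368/4.4))]
def f(p):
    return np.concatenate([(project(c,c["world_from_camera"],S2W(p,[a for a,_ in L]))-[b for _,b in L]).ravel() for c,L in((ct,top),(cs,sc))])
s=least_squares(f,[.45,0,-.2],loss="soft_l1"); print(s.x,f(s.x).reshape(-1,2))
p=s.x
print("handle",S2W(p,arm(-.112,.11,-.3)),"axle",S2W(p,[0,0,.13]))
for a in (-.08,0,.03,.06,.09,.14): print(a,project(ct,ct["world_from_camera"],S2W(p,arm(.085,.16,a))),project(cs,cs["world_from_camera"],S2W(p,arm(.085,.165,a))))
np.save("p.npy",p)
E
```

```text
[ 0.6326  0.0236 -0.2028] [[-1.4696 -1.171 ]
 [ 1.0197 -2.3948]
 [ 2.2065 -0.403 ]
 [-0.1178  0.332 ]
 [-2.8251  0.6822]
 [-1.9211 -1.0328]
 [-2.9976 -0.5396]
 [-1.2364  1.7089]
 [-0.3912 -0.3144]]
handle [0.5163 0.0143 0.2351] axle [0.6326 0.0236 0.13  ]
-0.08 [311.6181 160.1972] [389.75   226.1787]
0 [306.7119 159.1171] [393.0282 223.8808]
0.03 [304.8716 158.7395] [394.2373 223.1128]
0.06 [303.0348 158.3777] [395.4334 222.3969]
0.09 [301.2036 158.0322] [396.6151 221.7333]
0.14 [298.1706 157.4933] [398.5498 220.7446]
```

{"method": "apply_moves", "body": {"moves": [[0,0,0,-0.0277,-0.0294,-0.007,1],[0,0,0,-0.0277,-0.0294,-0.007,1],[0,0,0,-0.0277,-0.0294,-0.007,1],[0,0,0,-0.0277,-0.0294,-0.007,1],[0,0,0,-0.0277,-0.0294,-0.007,1],[0,0,0,-0.0277,-0.0294,-0.007,1],[0,0,0,-0.0277,-0.0294,-0.007,1],[0,0,0,-0.0277,-0.0294,-0.007,1]]}}

```text
clock: 1.47
tcp_pos: [0.3502, 0.3449, 0.2879]
orientation: [0.505, 3.101, 0.001]
contact_force: [0.7, -0.3, -0.5]
grip_width: 0.0856
gripper_force: 0.0
```

{"method": "apply_moves", "body": {"moves": [[0,0,0,-0.0277,-0.0294,-0.007,1],[0,0,0,-0.0277,-0.0294,-0.007,1],[0,0,0,-0.0277,-0.0294,-0.007,1],[0,0,0,-0.0277,-0.0294,-0.007,1],[0,0,0,-0.0277,-0.0294,-0.007,1],[0,0,0,-0.0277,-0.0294,-0.007,1],[0,0,0,-0.0277,-0.0294,-0.007,1],[0,0,1,-0.0277,-0.0294,-0.007,1]]}}

```text
clock: 2.13
tcp_pos: [0.4856, 0.0514, 0.3441]
orientation: [0.666, 3.069, 0.001]
contact_force: [1.3, 0.1, -0.5]
grip_width: 0.0853
gripper_force: 0.0
```

{"method": "apply_moves", "body": {"moves": [[0,0,1,0,0,0,1],[0,0,1,0,0,0,1],[0,0,1,0,0,0,1],[0,0,1,0,0,0,1],[0,0,1,0,0,0,1],[0,0,1,0,0,0,1],[0,0,1,0,0,0,1],[0,0,1,0,0,0,1]]}}

```text
clock: 2.8
tcp_pos: [0.4852, 0.0534, 0.3435]
orientation: [1.864, 2.529, 0.001]
contact_force: [0.2, -0.5, 0.6]
grip_width: 0.0855
gripper_force: 0.0
```

{"method": "apply_moves", "body": {"moves": [[0,0,1,0,0,0,1],[0,0,1,0,0,0,1],[0,0,1,0,0,0,1],[0,0,1,0,0,0,1],[0,0,1,0,0,0,1],[0,0,1,0,0,0,1],[0,0,1,0,0,0,1],[0,0,1,0,0,0,1]]}}

```text
clock: 3.47
tcp_pos: [0.4852, 0.0534, 0.3435]
orientation: [-2.731, -1.552, -0.001]
contact_force: [-0.1, 0.9, 0.1]
grip_width: 0.0857
gripper_force: 0.0
```

{"method": "apply_moves", "body": {"moves": [[0,0,1,0,0,0,1],[0,0,1,0,0,0,1],[0,0,1,0,0,0,1],[0,0,1,0,0,0,1],[0,0,1,0,0,0,1],[0,0,1,0,0,0,1],[0,0,1,0,0,0,1],[0,0,1,0,0,0,1]]}}

```text
clock: 4.13
tcp_pos: [0.4852, 0.0534, 0.3434]
orientation: [-3.126, -0.307, -0.0]
contact_force: [-0.3, -0.0, 1.0]
grip_width: 0.0853
gripper_force: 0.0
```

{"method": "apply_moves", "body": {"moves": [[0,0,1,0,0,0,1],[0,0,1,0,0,0,1],[0,0,1,0,0,0,1],[0,0,0.8,0,0,0,1],[0,1,0,0,0,0,1],[0,1,0,0,0,0,1],[0,1,0,0,0,0,1],[0,1,0,0,0,0,1]]}}

```text
clock: 4.8
tcp_pos: [0.4855, 0.054, 0.3443]
orientation: [3.019, -0.298, 0.652]
contact_force: [0.3, -0.5, -0.1]
grip_width: 0.0855
gripper_force: 0.0
```

{"method": "apply_moves", "body": {"moves": [[0,1,0,0,0,0,1],[0,1,0,0,0,0,1],[0,1,0,0,0,0,1],[0,1,0,0,0,0,1],[0,0,0,0,0,0,1],[0,0,0,0,0,0,1],[0,0,0,0,0,0,1],[0,0,0,0,0,0,1]]}}

```text
clock: 5.47
tcp_pos: [0.4861, 0.0524, 0.3491]
orientation: [2.843, -0.287, 1.134]
contact_force: [-0.3, 0.3, -0.5]
grip_width: 0.0853
gripper_force: 0.0
```

Run:
```python
from h import *
from bench import telemetry, grab_frame, calibration
import pickle
o=telemetry.get_obs(); f=grab_frame("wrist"); cv2.imwrite("pics/w1.png",f); pickle.dump(o,open("w1.pkl","wb"))
print(o["clock"],o["tcp_pos"],o["joints"],R.from_rotvec(o["orientation"]).as_matrix())
```

```text
5.4667 [0.4861 0.0524 0.3491] [-0.5756 -0.2648  0.0071  2.3285  0.8674  0.6727 -2.9289] [[ 0.7109 -0.1975  0.675 ]
 [-0.148  -0.9803 -0.1309]
 [ 0.6876 -0.0069 -0.7261]]
```

View pics/w1.png

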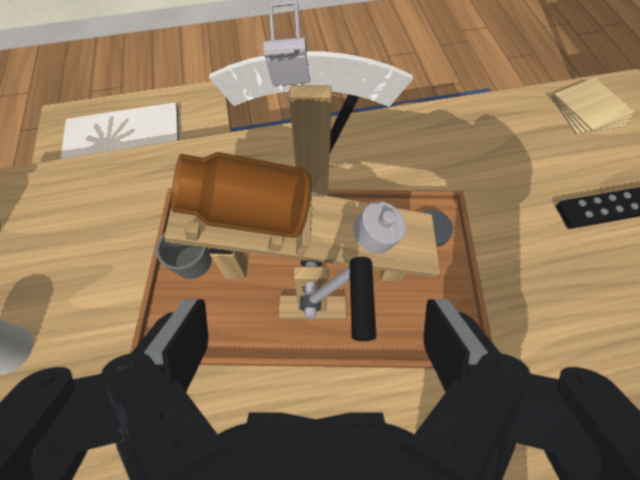

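The wrist view shows the whole stand: rim corners at about (170,190), (462,192), (133,365) and (490,365), and the bar from (362,260) to (363,338). The pointer tip is at about (355,97), at the plate's lower edge, and the clip body is at about (288,62). I'll zoom in for precision.

Run:
```python
import cv2
a=cv2.imread("pics/w1.png")
cv2.imwrite("pics/w1a.png",cv2.resize(a[0:150,200:400],None,fx=4,fy=4,interpolation=cv2.INTER_CUBIC))
cv2.imwrite("pics/w1b.png",cv2.resize(a[150:380,120:500],None,fx=2.1,fy=2.1,interpolation=cv2.INTER_CUBIC))
```

```text
(no output)
```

View pics/w1a.png

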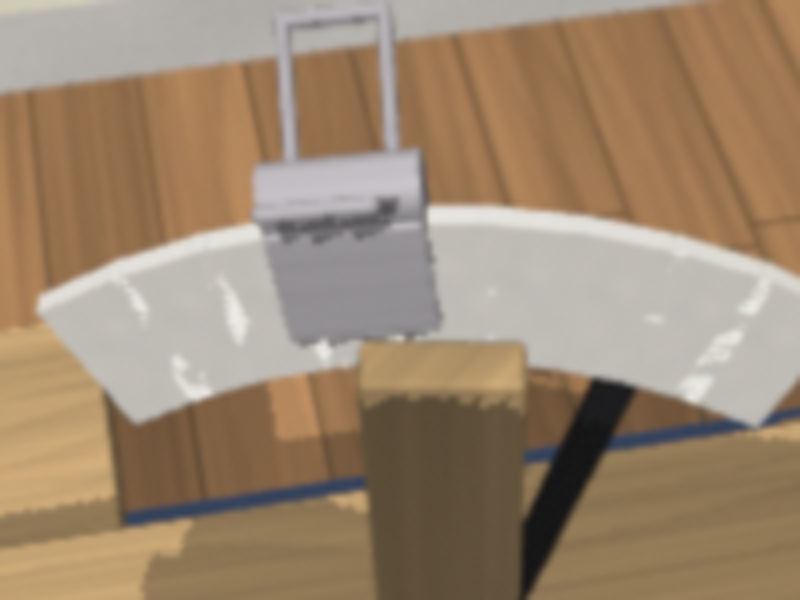

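View pics/w1b.png

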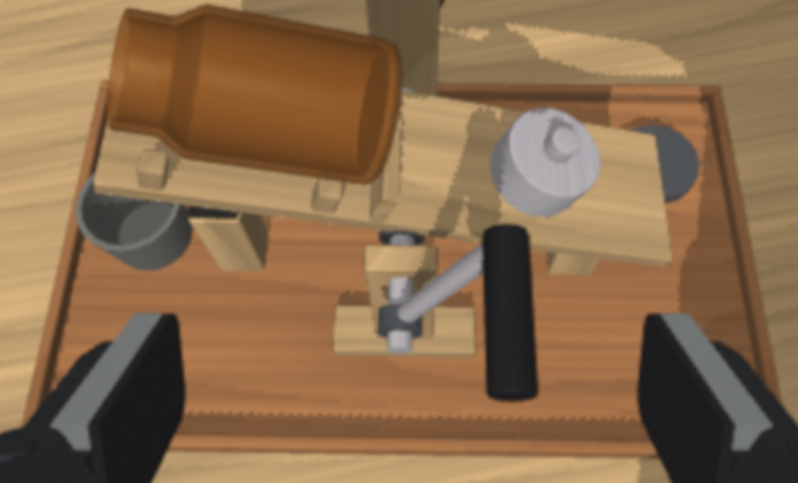

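The zoomed crops show the pointer passing behind the plate's lower edge at full-frame (353,96), lower point (332.5,141). The clip body's midline runs from (284.5,39) to (292,83). The board corners are at (439,273), (432,216) and (166,240).

```bash
cat >> h.py <<'E'
def rock(P,t):  # rocker coords (origin on axle) -> stand
    P=np.asarray(P,float); c,s=np.cos(t),np.sin(t)
    return np.stack([P[...,0],P[...,1]*c+P[...,2]*s,.13+P[...,2]*c-P[...,1]*s],-1)
def ray_on_plane(c,T,uv,p,X):  # pixel -> stand (Y,Z) on plane x=X
    f=lambda q: project(c,T,S2W(p,[X,q[0],q[1]]))-uv
    return least_squares(f,[0,.25]).x
E
cat > fit.py <<'E'
from h import *
from bench import calibration
import pickle
ct,cs,cw=calibration("top"),calibration("scene"),calibration("wrist")
T={"t":(ct,ct["world_from_camera"],.5),"s":(cs,cs["world_from_camera"],.5),"w":(cw,wristT(cw,pickle.load(open("w1.pkl","rb"))),1.)}
C=lambda x,y,z=.022:[.13*x,.23*y,z]
L=[("t",C(1,1),(240.7,154.5)),("t",C(1,-1),(382,185.9)),("t",C(-1,-1),(364.5,265.5)),("t",C(-1,1),(220.2,233.6)),
("s",C(-1,-1),(276.7,303.2)),("s",C(1,-1),(341.2,353)),("s",C(1,1),(441.8,271.8)),
("w",C(1,1),(170,189)),("w",C(1,-1),(462,192)),
("w",arm(-.081,.11,-.3),(361.5,262)),("w",arm(-.143,.11,-.3),(363.8,335.5))]
B=[((.04,-.15),(432,215.7)),((-.04,-.15),(439,273)),((-.04,.15),(166,240.5))]
def f(v):
    p=v[:3]; e=[]
    for k,P,uv in L:
        c,M,w=T[k]; e.append(w*(project(c,M,S2W(p,P))-uv))
    c,M,w=T["w"]
    for (x,y),uv in B: e.append(project(c,M,S2W(p,rock([x,y,v[3]],-.3)))-uv)
    a,b=project(c,M,S2W(p,np.array([arm(.076,.15,-.3),arm(.076,.08,-.3)])))
    n=np.array([-(b-a)[1],(b-a)[0]])/np.linalg.norm(b-a)
    e.append(np.array([n@(np.array(q)-a) for q in((353,96.2),(332.5,141))]))
    return np.concatenate(e)
s=least_squares(f,[.63,.02,-.2,0],loss="soft_l1"); p=s.x
print(p); print(f(p).reshape(-1,2)); np.save("p.npy",p)
c,M,w=T["w"]
for X in (.06,.066,.072):
    for uv in ((292,83),(284.5,39.3),(283.2,3)):
        y,z=ray_on_plane(c,M,uv,p,X); print(X,uv,"r",np.hypot(y,z-.13),"ang",np.arctan2(y,z-.13))
for uv in ((353,96.2),(332.5,141)):
    y,z=ray_on_plane(c,M,uv,p,.076); print("ptr r",np.hypot(y,z-.13),"ang",np.arctan2(y,z-.13))
print("handle",S2W(p,arm(-.112,.11,-.3)))
E
python3 fit.py
```

```text
[ 0.6334  0.0246 -0.1958  0.0092]
[[-1.084  -0.499 ]
 [ 0.2603 -1.6098]
 [ 1.1439 -0.5683]
 [-0.1254  0.3162]
 [-1.2161 -0.0861]
 [-0.0253  0.8832]
 [-0.1488 -0.3836]
 [-1.3909 -0.4362]
 [ 1.9177 -5.2194]
 [-4.4795 -3.0964]
 [-2.1409  3.7926]
 [-1.1515 -1.7071]
 [ 1.5689  0.1056]
 [ 3.9838  1.2159]
 [ 2.4865  0.4189]]
0.06 (292, 83) r 0.15376549918054203 ang 0.12540684401597582
0.06 (284.5, 39.3) r 0.1939185200747279 ang 0.11538163917276764
0.06 (283.2, 3) r 0.2205467846420269 ang 0.09554758038157474
0.066 (292, 83) r 0.1486669655207033 ang 0.13298913929242848
0.066 (284.5, 39.3) r 0.189752745842197 ang 0.12086107348408845
0.066 (283.2, 3) r 0.21698771431588926 ang 0.09954014055207823
0.072 (292, 83) r 0.14357758562848966 ang 0.14110946709084152
0.072 (284.5, 39.3) r 0.18559292443678782 ang 0.1265863148071277
0.072 (283.2, 3) r 0.21343221821482583 ang 0.10366578978171774
ptr r 0.12808803982027434 ang -0.2805171307165931
ptr r 0.06410880050011028 ang -0.2923823812808636
handle [0.5173 0.0145 0.2351]
```

```bash
sed -i 's/^def f(v):/def f(v):\n    M=wm(v)/; s/c,M,w=T\[k\]; e.append/c,M0,w=T[k]; Mk=M if k=="w" else M0; e.append/; s/project(c,M,S2W(p,P))/project(c,Mk,S2W(p,P))/; s/    c,M,w=T\["w"\]$/    c,_,w=T["w"]; e.append(v[4:7]\/.01); e.append(v[7:10]\/.003)/; s/\[.63,.02,-.2,0\]/[.63,.02,-.2,0]+[0]*6/; s/^c,M,w=T\["w"\]; e.*/c,M,w=T["w"]; M=wm(p)/; s/print(f(p).reshape(-1,2))/print(f(p).reshape(-1,2).round(1).tolist())/' fit.py
sed -i 's/^def f(v):/def wm(v):\n    M=T["w"][1].copy(); M[:3,:3]=M[:3,:3]@R.from_rotvec(v[4:7]).as_matrix(); M[:3,3]+=v[7:10]; return M\ndef f(v):/' fit.py
python3 fit.py
```

```text
[ 0.6341  0.0238 -0.1987  0.0097  0.0094  0.0089 -0.0003 -0.0021  0.0034
 -0.0014]
[[-0.9, -0.7], [0.4, -1.6], [1.2, -0.6], [-0.0, 0.1], [-1.2, -0.1], [-0.2, 1.0], [-0.0, -0.2], [-2.4, 0.2], [0.5, -3.5], [-3.6, -4.3], [-1.0, 2.2], [0.9, 0.9], [-0.0, -0.7], [1.1, -0.5], [-1.8, -1.0], [1.1, 0.5], [3.9, 0.2], [3.1, 0.7]]
0.06 (292, 83) r 0.15316944625440593 ang 0.13196272219861124
0.06 (284.5, 39.3) r 0.19343624268389142 ang 0.12052367903139392
0.06 (283.2, 3) r 0.22013450498321088 ang 0.0999613901243735
0.066 (292, 83) r 0.14807991708969548 ang 0.13991974569307383
0.066 (284.5, 39.3) r 0.1892770621055348 ang 0.12622329788789097
0.066 (283.2, 3) r 0.21658025903220474 ang 0.10411536975200843
0.072 (292, 83) r 0.14300043050265593 ang 0.1484426205712652
0.072 (284.5, 39.3) r 0.18512430648645853 ang 0.13217882812231666
0.072 (283.2, 3) r 0.2130298749588827 ang 0.10840788706938191
ptr r 0.12726743980074334 ang -0.2757029117136357
ptr r 0.06306996666643402 ang -0.28319104410113966
handle [0.5178 0.014  0.2351]
```

```bash
sed -i 's/("w",arm(-.081,.11,-.3),(361.5,262)),("w",arm(-.143,.11,-.3),(363.8,335.5))\]/]/; s/^B=/BAR=[(-.081,(361.7,260.5)),(-.143,(364,337))]\nB=/; s/    for (x,y),uv in B:/    for x,uv in BAR: e.append(project(c,M,S2W(p,arm(x,.11,v[10])))-uv)\n    for (x,y),uv in B:/; s/+\[0\]\*6/+[0]*6+[-.35]/; s/for q in((353,96.2),(332.5,141))\]))/for q in((353,96.2),(332.5,141))])*PW)/; s/^C=/import sys; PW=float(sys.argv[1])\nC=/' fit.py
python3 fit.py 0; echo; python3 fit.py 1 | head -3
```

```text
[ 0.6348  0.0268 -0.2106  0.014   0.0123 -0.0009  0.0006 -0.0042 -0.0005
  0.0011 -0.3794]
[[-1.0, -1.2], [0.1, -1.2], [0.4, -0.3], [-0.6, -0.5], [-0.9, -0.7], [-0.3, 0.5], [0.5, -0.1], [-0.7, 0.2], [0.5, -1.1], [1.2, -0.1], [0.1, -1.4], [-0.2, 0.4], [-0.9, -0.1], [0.6, 2.1], [-1.8, -0.5], [0.2, 1.4], [1.4, -2.3], [0.0, -0.0]]
0.06 (292, 83) r 0.15261251928034478 ang 0.1171342798343543
0.06 (284.5, 39.3) r 0.19292531260896295 ang 0.108785152589353
0.06 (283.2, 3) r 0.21971444730206705 ang 0.0895716455394508
0.066 (292, 83) r 0.14750900317567875 ang 0.12509780110608246
0.066 (284.5, 39.3) r 0.18875662872738067 ang 0.11462389709649251
0.066 (283.2, 3) r 0.2161535109326869 ang 0.09389626711698777
0.072 (292, 83) r 0.142415511846937 ang 0.13363152705538833
0.072 (284.5, 39.3) r 0.18459467024221657 ang 0.12072614370267849
0.072 (283.2, 3) r 0.21259675252154928 ang 0.09836567706831462
ptr r 0.12815925760106778 ang -0.29092961439243553
ptr r 0.06385286485275278 ang -0.31482064760481654
handle [0.5184 0.0184 0.2351]

[ 0.6348  0.027  -0.211   0.0141  0.0127 -0.0018  0.0013 -0.0044 -0.0007
  0.001  -0.3823]
[[-1.0, -1.2], [0.1, -1.2], [0.3, -0.3], [-0.7, -0.5], [-0.9, -0.7], [-0.3, 0.5], [0.5, -0.1], [-0.7, 0.4], [0.5, -1.2], [1.3, -0.2], [0.1, -1.5], [-0.2, 0.3], [-0.9, -0.1], [0.6, 2.1], [-1.8, -0.5], [0.1, 1.3], [1.2, -2.3], [0.7, -0.8]]
```

```bash
cat >> fit.py <<'E'
print("---")
ob={"t":(296.4,164.3),"w":(285,46)}
def g(q): return np.concatenate([project(T[k][0],M if k=="w" else T[k][1],S2W(p,q))-uv for k,uv in ob.items()])
q=least_squares(g,[.07,.02,.3]).x; print("saddle",q,"r,ang",np.hypot(q[1],q[2]-.13),np.arctan2(q[1],q[2]-.13),g(q))
for k,ends in (("w",((290,5.3),)),):pass
# plate: upper-edge end corners wrist, lower-edge corners ; find X so that +-ends are symmetric & radii equal
for X in (.06,.065,.07,.075):
    for n,uv in (("L up",(210,76)),("L low",(234.5,105)),("R low",(389.5,106)),("top mid",(320,53)),("low mid",(345,94.5))):
        y,z=ray_on_plane(T["w"][0],M,uv,p,X); print(X,n,"r %.4f ang %.3f"%(np.hypot(y,z-.13),np.arctan2(y,z-.13)))
E
python3 fit.py 1 | sed -n '/---/,$p'
```

```text
---
saddle [0.0576 0.0202 0.318 ] r,ang 0.1890975106303318 0.10721160806610117 [-1.2804 -0.2373  0.3961  0.0025]
0.06 L up r 0.1801 ang 0.495
0.06 L low r 0.1456 ang 0.513
0.06 R low r 0.1441 ang -0.500
0.06 top mid r 0.1804 ang -0.033
0.06 low mid r 0.1422 ang -0.198
0.065 L up r 0.1773 ang 0.515
0.065 L low r 0.1422 ang 0.539
0.065 R low r 0.1405 ang -0.525
0.065 top mid r 0.1766 ang -0.034
0.065 low mid r 0.1378 ang -0.208
0.07 L up r 0.1746 ang 0.536
0.07 L low r 0.1389 ang 0.566
0.07 R low r 0.1370 ang -0.550
0.07 top mid r 0.1728 ang -0.034
0.07 low mid r 0.1334 ang -0.218
0.075 L up r 0.1719 ang 0.558
0.075 L low r 0.1357 ang 0.595
0.075 R low r 0.1335 ang -0.577
0.075 top mid r 0.1690 ang -0.035
0.075 low mid r 0.1291 ang -0.229
```

{"method": "apply_moves", "body": {"moves": [[0,-1,0,0,0,0,1],[0,-1,0,0,0,0,1],[0,-1,0,0,0,0,1],[0,-1,0,0,0,0,1],[0,-1,0,0,0,0,1],[0,-1,0,0,0,0,1],[0,0,0,0,0,0,1],[0,0,0,0,0,0,1]]}}

```text
clock: 6.18
tcp_pos: [0.4866, 0.0521, 0.3482]
orientation: [3.107, -0.312, 0.223]
contact_force: [-1.1, 0.8, -0.2]
grip_width: 0.085
gripper_force: 0.0
```

```bash
cat > go.py <<'E'
from h import *
from bench import telemetry
p=np.load("p.npy"); o=telemetry.get_obs(); M=R.from_rotvec(o["orientation"]).as_matrix()
def grasp_tcp(h,lift=0): 
    g=S2W(p,arm(-.112,.11,h)); return g+.0187*M[:,2]+[0,0,lift]
if __name__=="__main__":
    print(o["clock"],o["joints"],o["tcp_pos"],"\n",M)
    for l in (.06,0): print(l,(grasp_tcp(-.382,l)-o["tcp_pos"])@M)
E
python3 go.py
```

```text
6.1833 [-0.667  -0.0344  0.3846  1.9398  0.085   1.1069 -2.0862] [0.4866 0.0521 0.3482] 
 [[ 0.97   -0.1988  0.1401]
 [-0.1972 -0.98   -0.0251]
 [ 0.1423 -0.0033 -0.9898]]
0.06 [0.0295 0.0351 0.0795]
0 [0.0209 0.0353 0.1389]
```

{"method": "apply_moves", "body": {"moves": [[0,0,0,0.0075,0.009,0.02,1],[0,0,0,0.0075,0.009,0.02,1],[0,0,0,0.0075,0.0087,0.02,1],[0,0,0,0.007,0.0086,0.02,1],[0,0,0,-0.0022,0,0.0147,1],[0,0,0,-0.0022,0,0.0147,1],[0,0,0,-0.0022,0,0.015,1],[0,0,0,-0.002,0,0.015,1]]}}

```text
clock: 6.85
tcp_pos: [0.5169, 0.0104, 0.2124]
orientation: [3.109, -0.31, 0.223]
contact_force: [-0.7, 0.2, 0.3]
grip_width: 0.0855
gripper_force: 0.0
```

```bash
python3 go.py
python3 - <<'E'
from bench import grab_frame
import cv2
cv2.imwrite("pics/w2.png",grab_frame("wrist"))
E
```

```text
6.85 [-0.57    0.1684  0.4497  2.0747 -0.0448  0.7787 -1.8703] [0.5169 0.0104 0.2124] 
 [[ 0.9704 -0.1969  0.1402]
 [-0.1955 -0.9804 -0.0234]
 [ 0.1421 -0.0047 -0.9898]]
0.06 [ 0.0111 -0.0003 -0.0602]
0 [ 0.0026  0.     -0.0008]
```

View pics/w2.png

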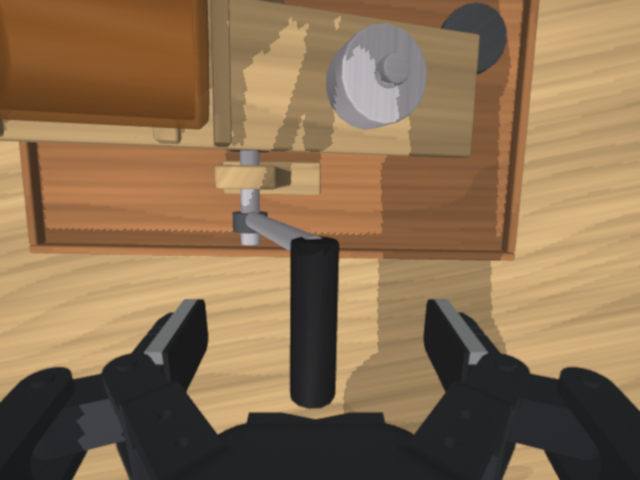

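The wrist view shows the black bar at column 313, centred between the open fingers, with the board's rear end edge at columns 472–479. It's lined up, so I'll close the gripper.

{"method": "apply_moves", "body": {"moves": [[0,0,0,0,0,0,-1],[0,0,0,0,0,0,-1],[0,0,0,0,0,0,-1],[0,0,0,0,0,0,-1],[0,0,0,0,0,0,-1],[0,0,0,0,0,0,-1],[0,0,0,0,0,0,-1],[0,0,0,0,0,0,-1]], "grip_force": 40}}

```text
clock: 7.57
tcp_pos: [0.5183, 0.0092, 0.2138]
orientation: [3.109, -0.314, 0.222]
contact_force: [-3.2, -0.3, 5.7]
grip_width: 0.0163
gripper_force: 39.1
```

```bash
cat > meas.py <<'E'
from h import *
from bench import telemetry, grab_frame, calibration
import pickle
P=np.load("p.npy"); p=P[:3]; DB=P[3]
cs,cw=calibration("scene"),calibration("wrist"); Ms=cs["world_from_camera"]
G=np.arange(-.42,.42,.004)
def samp(img,uv): return cv2.remap(img,np.float32(uv[...,0]),np.float32(uv[...,1]),cv2.INTER_LINEAR)
def scene_prof(img,dx=0,dy=0,rs=np.linspace(.05,.14,40)):
    g=img.max(2).astype(np.float32)
    A=np.array([[arm(.076,r_,a) for r_ in rs] for a in G])
    return samp(g,project(cs,Ms,S2W(p,A))+[dx,dy]).mean(1)
def wrist_prof(img,o,dv=(0,0),xs=np.linspace(-.037,.03,50),d=.006):
    g=cv2.GaussianBlur(img,(0,0),1).astype(np.float32); M=wristT(cw,o); M[:3,:3]=M[:3,:3]@R.from_rotvec(P[4:7]).as_matrix()
    out=[]
    for a in G:
        e=[samp(g,project(cw,M,S2W(p,rock(np.stack([xs,np.full_like(xs,-.15+s),np.full_like(xs,DB)],-1),a)))+list(dv))[:, 0] for s in (d,-d)]
        out.append((e[0]-e[1]).mean(0))
    return np.array(out)  # BGR contrast inside-outside per angle
def handle_angle(o):
    M=R.from_rotvec(o["orientation"]).as_matrix(); g=o["tcp_pos"]-.0187*M[:,2]
    q=g-np.array([p[0],p[1],0]); c,s=np.cos(p[2]),np.sin(p[2]); X=c*q[0]+s*q[1]; Y=-s*q[0]+c*q[1]
    return np.arctan2(Y,g[2]-.13),np.hypot(Y,g[2]-.13),X
def shoot(tag,seq):
    L=[]
    for n in seq:
        o=telemetry.get_obs(); L.append((n,o,grab_frame(n)))
    pickle.dump(L,open(f"log_{tag}.pkl","wb")); return L
def peak(y,lo=True):
    y=y if not lo else -y; i=int(np.clip(np.argmax(y),1,len(y)-2)); a,b,c=y[i-1:i+2]
    return G[i]+.004*.5*(a-c)/(a-2*b+c+1e-9),y[i]
E
sed -i 's/\[:, 0\] for s/ for s/' meas.py
python3 - <<'E'
from meas import *
L=shoot("rest",["scene","wrist","scene","wrist"])
for n,o,f in L:
    if n=="scene":
        y=scene_prof(f); print("scene",o["clock"],peak(y)); print(y[::6].round(0))
    else:
        w=wrist_prof(f,o); print("wrist",o["clock"],handle_angle(o),[peak(w[:,k],False) for k in range(3)]); print(w[::6,0].round(0))
    cv2.imwrite(f"pics/rest_{n}.png",f)
print(o["grip_width"],o["gripper_force"],o["contact_force"],o["tcp_pos"])
E
```

```text
scene 7.5667 (np.float64(-0.3102646363787352), np.float32(-18.306957))
[ 88.  75.  57.  36.  21.  20.  36.  58.  78.  91.  99. 103. 105. 107.
 107. 108. 108. 108. 108. 107. 106. 105. 104. 104. 104. 105. 107. 110.
 113. 116. 119. 123. 126. 130. 133.]Traceback (most recent call last):
  File "<stdin>", line 7, in <module>
IndexError: index 1 is out of bounds for axis 1 with size 1
```

```bash
sed -i 's/out.append((e\[0\]-e\[1\]).mean(0))/out.append((e[0]-e[1]).reshape(-1,3).mean(0))/' meas.py
python3 - <<'E'
from meas import *
L=pickle.load(open("log_rest.pkl","rb"))
for n,o,f in L:
    if n=="scene":
        for rs in (np.linspace(.05,.14,40),np.linspace(.04,.09,40),np.linspace(.09,.145,40)):
            print("scene",o["clock"],[peak(scene_prof(f,dx,0,rs)) for dx in (0,)])
    else:
        w=wrist_prof(f,o); print("wrist",o["clock"],handle_angle(o),[peak(w[:,k],False) for k in range(3)])
        print(w[::4].round(0).T)
    cv2.imwrite(f"pics/rest_{n}.png",f)
print(o["grip_width"],o["gripper_force"],o["contact_force"],o["tcp_pos"])
# clip in scene: bright/gray profile along the plate edge above, for reference
f=L[0][2].astype(np.float32)
for r_ in (.15,.165,.185,.2):
  for X in (.066,):
    A=np.array([[arm(X,r_,a)] for a in np.arange(-.1,.3,.01)]); v=samp(f,project(cs,Ms,S2W(p,A)).reshape(-1,1,2)).reshape(-1,3); print(r_,v.mean(1).round(0))
E
```

```text
scene 7.5667 [(np.float64(-0.3102646363787352), np.float32(-18.306957))]
scene 7.5667 [(np.float64(-0.3126073099793865), np.float32(-18.80476))]
scene 7.5667 [(np.float64(-0.3102030690880491), np.float32(-19.633251))]
wrist 7.6167 (np.float64(-0.38873884998041147), np.float64(0.11050982673930004), np.float64(-0.11282819302412699)) [(np.float64(-0.31841812741942693), np.float32(28.683788)), (np.float64(-0.32343167669698586), np.float32(38.583828)), (np.float64(-0.02663946181721949), np.float32(31.110352))]
[[   0.    0.    0.    4.   19.   28.   29.   29.   29.   28.   23.   10.
     2.    1.    1.   -0.   -3.   -7.  -11.  -15.  -17.  -16.  -10.    8.
    20.   20.   12.    0.   -5.   -4.   -6.  -21.  -39.  -45.  -46.  -47.
   -50.  -56.  -65.  -73.  -76.  -77.  -77.  -75.  -74.  -71.  -68.  -64.
   -63.  -61.  -59.  -57.  -58.]
 [   1.    0.    1.    5.   26.   38.   39.   38.   38.   37.   31.   12.
    -2.   -4.   -5.   -7.  -13.  -22.  -28.  -34.  -37.  -37.  -26.    3.
    23.   24.   13.   -3.   -9.   -7.   -7.  -23.  -45.  -52.  -53.  -55.
   -60.  -70.  -84.  -98. -104. -106. 
[... 2121 characters left out ...]
 123. 125.
 125. 125. 125. 125. 125. 126. 128. 131. 134. 136. 138. 140.]
0.165 [139. 144. 147. 150. 153. 151. 147. 143. 136. 129. 122. 115. 110. 111.
 110. 113. 114. 114. 114. 114. 113. 111. 111. 112. 112. 111. 111. 111.
 112. 113. 113. 113. 113. 116. 120. 124. 129. 135. 139. 140.]
0.185 [ 83.  81.  84.  85.  90.  97. 100. 103. 102.  98.  94.  96. 101. 111.
 122. 134. 146. 155. 160. 162. 163. 165. 164. 162. 161. 162. 162. 162.
 161. 160. 159. 159. 158. 157. 156. 155. 156. 157. 156. 155.]
0.2 [ 65.  66.  67.  69.  74.  84.  97. 103. 101.  93.  83.  79.  80.  86.
  96. 107. 114. 118. 116. 114. 114. 115. 118. 122. 130. 135. 142. 150.
 150. 153. 153. 153. 153. 153. 153. 152. 151. 150. 150. 151.]
```

Run:
```python
from meas import *
f=pickle.load(open("log_rest.pkl","rb"))[2][2].copy()
x0,y0,k=355,185,9
im=cv2.resize(f[y0:y0+62,x0:x0+85],None,fx=k,fy=k,interpolation=cv2.INTER_CUBIC)
for a,col in ((0,(0,255,0)),(.108,(0,0,255)),(-.31,(255,0,0))):
    uv=project(cs,Ms,S2W(p,np.array([arm(.076,r_,a) for r_ in (.15,.21)])))
    q=((uv-[x0,y0]+.5)*k-.5).round().astype(int); cv2.line(im,tuple(q[0]),tuple(q[1]),col,1); print(a,uv)
cv2.imwrite("pics/clip.png",im)
```

```text
0 [[390.8456 226.9285]
 [393.2923 207.3653]]
0.108 [[394.757  224.6613]
 [398.8917 204.3241]]
-0.31 [[379.1026 236.6075]
 [376.2681 220.9431]]
```

View pics/clip.png

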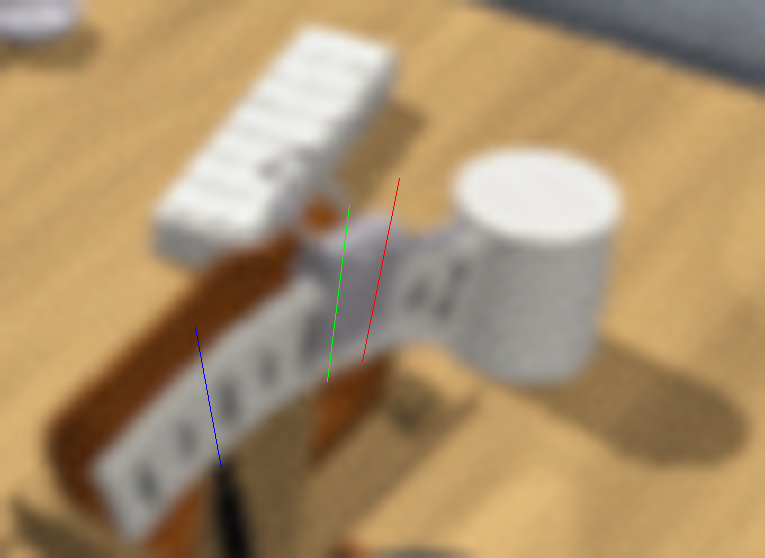

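```bash
sed '/^s=least_squares/,$d' fit.py > fit2.py
cat >> fit2.py <<'E'
PL=[((210,76),1,1),((234.5,105),0,1),((389.5,106),0,-1),((411,75.5),1,-1)]
CL=[((274.25,85.25),0,1),((265.5,57.5),1,1),((310,80),0,-1),((306.75,51.25),1,-1)]
def f2(v):
    e=[f(v[:11])]; Xp,ri,ro,ph,c0,rb,rt=v[11:]; p=v[:3]; M=wm(v); c=T["w"][0]
    for uv,o,s in PL: e.append(project(c,M,S2W(p,arm(Xp,ro if o else ri,s*ph)))-uv)
    for uv,o,s in CL:
        r_=rt if o else rb; y=s*.016
        q=[Xp-.002,r_*np.sin(c0)+y*np.cos(c0),.13+r_*np.cos(c0)-y*np.sin(c0)]
        e.append(project(c,M,S2W(p,q))-uv)
    return np.concatenate(e)
s=least_squares(f2,[.63,.02,-.2,0]+[0]*6+[-.35,.06,.145,.18,.5,.1,.15,.18],loss="soft_l1"); v=s.x
print(v); print(f2(v)[-16:].reshape(-1,2).round(1).tolist(),f2(v)[:36].reshape(-1,2).round(1).tolist())
J=s.jac; print("sd c",np.sqrt(np.linalg.inv(J.T@J+1e-9*np.eye(len(v)))[15,15]))
E
python3 fit2.py 1; python3 fit2.py 0 | head -3
```

```text
[ 0.6348  0.0271 -0.211   0.0141  0.0137 -0.0026  0.0021 -0.0047 -0.0009
  0.0013 -0.3828  0.052   0.1541  0.1873  0.4532  0.0957  0.1643  0.1904]
[[-0.2, 0.3], [0.5, -0.3], [-1.4, -1.2], [1.2, 0.7], [-1.9, -0.9], [-0.3, -1.2], [0.9, 1.3], [0.2, 1.3]] [[-1.0, -1.2], [0.1, -1.2], [0.3, -0.3], [-0.7, -0.5], [-0.9, -0.7], [-0.3, 0.5], [0.5, -0.1], [-0.5, 0.7], [0.5, -1.1], [1.4, -0.3], [0.2, -1.6], [-0.3, 0.4], [-0.9, -0.2], [0.7, 1.9], [-1.8, -0.5], [0.2, 1.3], [1.3, -2.1], [0.6, -0.8]]
sd c 0.006607374091359978
[ 0.6348  0.0271 -0.2109  0.0141  0.0134 -0.0022  0.0018 -0.0046 -0.0008
  0.0014 -0.3827  0.052   0.1541  0.1873  0.4531  0.0959  0.1643  0.1904]
[[-0.2, 0.2], [0.5, -0.4], [-1.4, -1.2], [1.3, 0.7], [-1.9, -0.9], [-0.3, -1.2], [0.9, 1.3], [0.2, 1.3]] [[-1.0, -1.2], [0.1, -1.2], [0.3, -0.3], [-0.7, -0.5], [-0.9, -0.7], [-0.3, 0.5], [0.5, -0.1], [-0.6, 0.7], [0.5, -1.2], [1.3, -0.2], [0.2, -1.5], [-0.3, 0.5], [-0.9, -0.2], [0.7, 2.0], [-1.9, -0.6], [0.1, 1.3], [1.3, -2.1], [0.0, -0.0]]
```

```bash
cat >> fit2.py <<'E'
print("=====")
p=v[:3]; M=wm(v)
def tri(ob):
    g=lambda q: np.concatenate([project(T[k][0],M if k=="w" else T[k][1],S2W(p,q))-uv for k,uv in ob.items()])
    q=least_squares(g,[.06,0,.28]).x; print(q,"r %.4f a %.4f"%(np.hypot(q[1],q[2]-.13),np.arctan2(q[1],q[2]-.13)),g(q).round(1))
print("low -Y"); tri({"w":(389.5,106),"s":(370,244.5)})
print("up -Y"); tri({"w":(411,75.5),"s":(365.6,236.7)}); tri({"w":(411,75.5),"t":(336.1,174.5)}); tri({"s":(365.6,236.7),"t":(336.1,174.5)})
print("up +Y"); tri({"w":(210,76),"t":(272.5,160.5)})
print("clip saddle"); tri({"w":(285.5,46),"t":(296.4,164.3)}); tri({"w":(285.5,46),"s":(394.4,212)}); tri({"s":(394.4,212),"t":(296.4,164.3)})
print("ptr"); tri({"w":(332.5,141),"s":(355+245/9,185+545/9)})
E
python3 fit2.py 1 | sed '1,/=====/d'
```

```text
low -Y
[ 0.0659 -0.0718  0.2544] r 0.1436 a -0.5238 [-0.4 -0.3 -1.2  0.5]
up -Y
[ 0.0655 -0.0849  0.2879] r 0.1793 a -0.4931 [ 0.2  0.1  0.5 -0.2]
[ 0.0607 -0.0835  0.2918] r 0.1821 a -0.4763 [ 0.2  0.1 -0.4 -0.3]
[ 0.0624 -0.0842  0.2851] r 0.1765 a -0.4974 [-0.3  0.  -0.2 -0.2]
up +Y
[0.0595 0.0841 0.2926] r 0.1830 a 0.4771 [ 0.4 -0.1 -1.4  0.1]
clip saddle
[0.0566 0.0185 0.3218] r 0.1927 a 0.0962 [ 0.2  0.  -0.8 -0.1]
[0.0681 0.0199 0.3136] r 0.1847 a 0.1077 [ 0.1  0.1  0.3 -0.2]
[0.0626 0.0203 0.3092] r 0.1804 a 0.1127 [-1.5  0.3 -0.8 -1.3]
ptr
[ 0.0595 -0.0193  0.2149] r 0.0871 a -0.2231 [-1.1 -0.9 -3.3  1.6]
```

The zoomed scene crop shows the pointer tip at the plate's lower edge where the model puts it. The clip body spans crop x 320–390, beside my 0.108 rad line. I'll take the clip reading as about 0.11 rad. Next I'll write the estimator and planner.

{"method": "apply_moves", "body": {"moves": [[0,0,0,0.0004,-0.0063,-0.0023,-1],[0,0,0,0.0003,-0.0065,-0.0019,-1],[0,0,0,0.0003,-0.0066,-0.0015,-1],[0,0,0,0.0002,-0.0066,-0.0012,-1],[0,0,0,0.0002,-0.0067,-0.0007,-1],[0,0,0,0.0001,-0.0068,-0.0003,-1],[0,0,0,0.0001,-0.0067,0.0001,-1],[0,0,0,0,-0.0068,0.0005,-1]], "grip_force": 30}}

```text
clock: 8.58
tcp_pos: [0.5298, 0.0613, 0.2214]
orientation: [3.108, -0.314, 0.223]
contact_force: [1.3, -4.5, 0.7]
grip_width: 0.017
gripper_force: 39.5
```

```bash
python3 ctl.py ramp 0.25
```

```text
t 8.73 h_cmd 0.100 h_meas 0.113 r 0.1106 F [ 0.5 -1.   5.1] z [-0.2995 -0.3    -0.3   ]
[0, 0, 0, -0.0000, -0.0021, 0.0002, -1],
[0, 0, 0, 0.0000, -0.0020, 0.0003, -1],
[0, 0, 0, 0.0000, -0.0021, 0.0003, -1],
[0, 0, 0, -0.0001, -0.0020, 0.0004, -1],
[0, 0, 0, 0.0000, -0.0020, 0.0004, -1],
[0, 0, 0, 0.0000, -0.0021, 0.0004, -1],
[0, 0, 0, -0.0001, -0.0020, 0.0005, -1],
[0, 0, 0, 0.0000, -0.0020, 0.0005, -1],
```

```bash
sed -i 's/    if s\["h"\] is None: s\["h"\]=ha\[0\]/    hc=s["h"] if s["h"] is not None else ha[0]; s["h"]=ha[0]\n    if s["hist"]: s["hist"][-1][1][:]=[q+(ha[0]-hc) for q in s["hist"][-1][1]]/' ctl.py
python3 - <<'E'
from ctl import *
s=load(); print(s["h"]); s["h"]=.113; s["next"]=[q+.013 for q in s["next"]]; s["hist"][0]=(s["hist"][0][0],[q+.013 for q in s["hist"][0][1]]); save(s)
E
```

```text
0.10000000000000003
```

{"method": "apply_moves", "body": {"moves": [[0,0,0,0,-0.0021,0.0002,-1],[0,0,0,0,-0.002,0.0003,-1],[0,0,0,0,-0.0021,0.0003,-1],[0,0,0,-0.0001,-0.002,0.0004,-1],[0,0,0,0,-0.002,0.0004,-1],[0,0,0,0,-0.0021,0.0004,-1],[0,0,0,-0.0001,-0.002,0.0005,-1],[0,0,0,0,-0.002,0.0005,-1]]}}

```text
clock: 9.4
tcp_pos: [0.5331, 0.077, 0.2182]
orientation: [3.108, -0.313, 0.222]
contact_force: [1.4, -3.3, 4.7]
grip_width: 0.0164
gripper_force: 40.2
```

```bash
python3 ctl.py ramp 0.34
```

```text
t 9.55 h_cmd 0.254 h_meas 0.254 r 0.1102 F [ 2.  -3.2  4.3] z [-0.2998 -0.2999 -0.3007]
[0, 0, 0, -0.0000, -0.0011, 0.0003, -1],
[0, 0, 0, -0.0001, -0.0012, 0.0003, -1],
[0, 0, 0, 0.0000, -0.0011, 0.0004, -1],
[0, 0, 0, 0.0000, -0.0012, 0.0003, -1],
[0, 0, 0, -0.0001, -0.0011, 0.0004, -1],
[0, 0, 0, 0.0000, -0.0011, 0.0003, -1],
[0, 0, 0, -0.0001, -0.0012, 0.0004, -1],
[0, 0, 0, 0.0000, -0.0011, 0.0004, -1],
```

{"method": "apply_moves", "body": {"moves": [[0,0,0,0,-0.0011,0.0003,-1],[0,0,0,-0.0001,-0.0012,0.0003,-1],[0,0,0,0,-0.0011,0.0004,-1],[0,0,0,0,-0.0012,0.0003,-1],[0,0,0,-0.0001,-0.0011,0.0004,-1],[0,0,0,0,-0.0011,0.0003,-1],[0,0,0,-0.0001,-0.0012,0.0004,-1],[0,0,0,0,-0.0011,0.0004,-1]]}}

```text
clock: 10.22
tcp_pos: [0.5348, 0.0857, 0.2153]
orientation: [3.108, -0.314, 0.222]
contact_force: [1.5, -2.3, 5.3]
grip_width: 0.0166
gripper_force: 40.5
```

```bash
python3 ctl.py ramp 0.43
```

```text
t 10.37 h_cmd 0.340 h_meas 0.340 r 0.1101 F [ 3.3 -4.1  2.6] z [-0.3003 -0.2994 -0.2989]
[0, 0, 0, -0.0000, -0.0012, 0.0004, -1],
[0, 0, 0, -0.0001, -0.0011, 0.0005, -1],
[0, 0, 0, -0.0001, -0.0012, 0.0004, -1],
[0, 0, 0, 0.0000, -0.0011, 0.0005, -1],
[0, 0, 0, -0.0001, -0.0012, 0.0005, -1],
[0, 0, 0, 0.0000, -0.0011, 0.0004, -1],
[0, 0, 0, -0.0001, -0.0012, 0.0005, -1],
[0, 0, 0, 0.0000, -0.0011, 0.0006, -1],
```

{"method": "apply_moves", "body": {"moves": [[0,0,0,0,-0.0012,0.0004,-1],[0,0,0,-0.0001,-0.0011,0.0005,-1],[0,0,0,-0.0001,-0.0012,0.0004,-1],[0,0,0,0,-0.0011,0.0005,-1],[0,0,0,-0.0001,-0.0012,0.0005,-1],[0,0,0,0,-0.0011,0.0004,-1],[0,0,0,-0.0001,-0.0012,0.0005,-1],[0,0,0,0,-0.0011,0.0006,-1]]}}

```text
clock: 11.03
tcp_pos: [0.5366, 0.0951, 0.2114]
orientation: [3.109, -0.313, 0.221]
contact_force: [3.2, -3.6, 2.6]
grip_width: 0.0167
gripper_force: 40.8
```

```bash
cp st.pkl st_bak.pkl; python3 ctl.py hold 0.11 0.25
```

```text
t 11.18 h_cmd 0.432 h_meas 0.432 r 0.1099 F [ 3.  -2.6  2. ] z [-0.2703 -0.2617 -0.2518]
init (np.float64(2.497403310805884e-06), np.float64(-0.0029999999999999333), array([-0.2416,  0.2359]))
est [-0.2487  0.2359 -0.003 ] sd [0.0017 0.05   0.006 ]
plan h [0.3993 0.3704 0.3459 0.3222 0.2997 0.2802 0.2555 0.2039] end [-0.0814  0.2428] [0.11 0.  ]
[0, 0, 0, 0.0002, 0.0033, -0.0014, -1],
[0, 0, 0, 0.0001, 0.0029, -0.0013, -1],
[0, 0, 0, 0.0001, 0.0025, -0.0009, -1],
[0, 0, 0, 0.0001, 0.0025, -0.0009, -1],
[0, 0, 0, 0.0001, 0.0024, -0.0007, -1],
[0, 0, 0, 0.0001, 0.0020, -0.0007, -1],
[0, 0, 0, 0.0000, 0.0027, -0.0007, -1],
[0, 0, 0, 0.0002, 0.0055, -0.0013, -1],
```

Run:
```python
from ctl import *
s=load(); s["x"]=np.array([-.2416,.2359,-.003]); s["P"]=np.diag([.0015**2,.02**2,.004**2])
ref=lambda q: -.2416+np.clip(.3516,-.25*q,.25*q)
v,e8,eN=plan(s["x"],s["h"],ref); s["next"]=list(v); print(v,e8,eN); save(s); rows(s["h"],v,telemetry.get_obs())
```

```text
[0.3878 0.3605 0.3383 0.3146 0.2915 0.2718 0.2472 0.1955] [-0.0743  0.2428] [0.11 0.  ]
[0, 0, 0, 0.0002, 0.0044, -0.0019, -1],
[0, 0, 0, 0.0002, 0.0028, -0.0011, -1],
[0, 0, 0, 0.0001, 0.0023, -0.0009, -1],
[0, 0, 0, 0.0000, 0.0025, -0.0008, -1],
[0, 0, 0, 0.0001, 0.0024, -0.0008, -1],
[0, 0, 0, 0.0001, 0.0021, -0.0006, -1],
[0, 0, 0, 0.0001, 0.0027, -0.0007, -1],
[0, 0, 0, 0.0001, 0.0055, -0.0013, -1],
```

{"method": "apply_moves", "body": {"moves": [[0,0,0,0.0002,0.0044,-0.0019,-1],[0,0,0,0.0002,0.0028,-0.0011,-1],[0,0,0,0.0001,0.0023,-0.0009,-1],[0,0,0,0,0.0025,-0.0008,-1],[0,0,0,0.0001,0.0024,-0.0008,-1],[0,0,0,0.0001,0.0021,-0.0006,-1],[0,0,0,0.0001,0.0027,-0.0007,-1],[0,0,0,0.0001,0.0055,-0.0013,-1]]}}

```text
clock: 11.85
tcp_pos: [0.5322, 0.0739, 0.2197]
orientation: [3.112, -0.31, 0.224]
contact_force: [3.1, 2.9, 3.7]
grip_width: 0.0168
gripper_force: 39.5
```

```bash
python3 ctl.py hold 0.11 0.25
```

```text
t 12.00 h_cmd 0.212 h_meas 0.212 r 0.1109 F [3.2 2.8 2.4] z [-0.1102 -0.1054 -0.0908]
pred [-0.0404  0.3446 -0.003 ]
est [-0.0878  0.1423 -0.0061] sd [0.0023 0.023  0.0019]
plan h [ 0.324   0.2274  0.1598  0.1369  0.1293  0.1321  0.1091 -0.0466] end [0.0823 0.2238] [ 0.11 -0.  ]
[0, 0, 0, -0.0003, -0.0120, 0.0034, -1],
[0, 0, 0, 0.0003, 0.0103, -0.0030, -1],
[0, 0, 0, 0.0001, 0.0073, -0.0015, -1],
[0, 0, 0, 0.0000, 0.0025, -0.0004, -1],
[0, 0, 0, 0.0000, 0.0008, -0.0001, -1],
[0, 0, 0, 0.0000, -0.0003, 0.0000, -1],
[0, 0, 0, 0.0000, 0.0025, -0.0003, -1],
[0, 0, 0, -0.0001, 0.0172, -0.0007, -1],
```

```bash
ls log_*
python3 - <<'E'
from ctl import *
L=pickle.load(open("log_11.85.pkl","rb"))
for n,o,f in L:
    print("%.3f"%o["clock"],handle_angle(o)[0].round(4),[tuple(np.round(peak(scene_prof(f,0,0,np.linspace(a,b,25))),4)) for a,b in((.05,.14),(.05,.07),(.07,.09),(.09,.11),(.11,.13),(.125,.14))])
s=load(); h=s["hist"]
a,hk=h[-1]; d=.0165; h[-1]=(a,[q-d+d*i/8 for i,q in enumerate(hk)]); print(h[-1])
def run(tau,lag,G=.35,b=.07):
    global G0,B
    kt=[];kh=[]
    for a,hk in h: kt+=list(a+np.arange(9)*ROW+lag); kh+=list(hk)
    t0=h[0][0]; import ctl; ctl.G0=G; ctl.B=b
    tr=sim((-.3,0),tau,lambda q:np.interp(t0+q,kt,kh),12.0-t0)
    return np.array([q-tr[min(int((t-t0)/DT),len(tr)-1),0] for t,q in s["z"] if t>9.6]),tr[-1]
for lag in (0,.03,.06):
    f=lambda v:run(v[0]*.01,lag)[0]*1000
    q=min(((np.sum(f([t])**2),t) for t in np.arange(-2,2,.05)))
    print(lag,q,f([q[1]]).round(1),run(q[1]*.01,lag)[1])
    g=lambda v:run(v[0]*.01,lag,v[1],v[2])[0]*1000
    r_=least_squares(lambda v:np.r_[g(v),(v[1]-.35)/.01,(v[2]-.07)/.01],[q[1],.35,.07],diff_step=1e-3); print(r_.x,g(r_.x).round(1))
s["hist"]=h; save(s)
E
```

```text
log_10.22.pkl
log_11.03.pkl
log_11.85.pkl
log_7.77.pkl
log_8.58.pkl
log_9.40.pkl
log_rest.pkl
11.850 0.2203 [(np.float64(-0.1203), np.float64(-21.1553)), (np.float64(-0.1019), np.float64(-18.8505)), (np.float64(-0.1149), np.float64(-19.3374)), (np.float64(-0.1205), np.float64(-17.3161)), (np.float64(-0.1234), np.float64(-17.3877)), (np.float64(-0.1246), np.float64(-26.4602))]
11.900 0.2076 [(np.float64(-0.1147), np.float64(-22.292)), (np.float64(-0.0995), np.float64(-16.1154)), (np.float64(-0.1143), np.float64(-18.5921)), (np.float64(-0.1198), np.float64(-18.5843)), (np.float64(-0.097), np.float64(-23.8218)), (np.float64(-0.0991), np.float64(-24.353))]
11.950 0.2103 [(np.float64(-0.1011), np.float64(-22.6748)), (np.float64(-0.0981), np.float64(-17.5807)), (np.float64(-0.1131), np.float64(-18.5234)), (np.float64(-0.1182), np.float64(-22.7505)), (np.float64(-0.0927), np.float64(-17.7432)), (np.float64(-0.0973), np.float64(-21.334))]
(11.183333333333334, [np.float64(0.4310546646361518), np.float64(0.38929038928541626), np.float64(0.364128331371825), np.float64(0.3439158505723014), np.float64(0.3223247333000017), np.float64(0.3012956545821943), np.float64(0.2836419637635746), np.float64(0.26106662159670707), np.float64(0.2115183292822605)])
0 (np.float64(1031.0740174922244), np.float64(-0.3999999999999986)) [-0.3  0.6  1.1  7.1  8.3  9.8 14.6 12.7 21. ] [-0.1061  0.1265]
[-0.034   0.3564  0.0884] [-0.3  0.6  1.1 -0.5  0.1  1.1 -0.2 -3.5  3.1]
0.03 (np.float64(716.0732113422574), np.float64(-0.34999999999999853)) [ -0.3   0.6   1.1   8.    9.4  10.8  -9.3 -15.3 -11.2] [-0.07    0.2153]
[-0.1132  0.3504  0.0959] [-0.3  0.6  1.1 -0.7  0.2  1.4 -0.1 -3.6  3.2]
0.06 (np.float64(699.0543577177415), np.float64(-0.34999999999999853)) [-0.3  0.6  1.1 11.7 13.9 16.1 -2.4 -8.9 -4.9] [-0.0764  0.2098]
[-0.2135  0.3437  0.1025] [-0.3  0.6  1.1 -0.9  0.2  1.7  0.1 -3.7  3.1]
```

Run:
```python
from ctl import *
L=pickle.load(open("log_11.85.pkl","rb")); ims=[]
for f in (L[0][2],L[2][2]):
    x0,y0,k=350,195,6
    im=cv2.resize(f[y0:y0+95,x0:x0+65],None,fx=k,fy=k,interpolation=cv2.INTER_CUBIC)
    for a,col in ((-.13,(0,255,0)),(-.095,(0,0,255))):
        uv=project(cs,Ms,S2W(p,np.array([arm(.076,r_,a) for r_ in (.05,.14)])))
        q=((uv-[x0,y0]+.5)*k-.5).round().astype(int); cv2.line(im,tuple(q[0]),tuple(q[1]),col,1)
    ims.append(im)
cv2.imwrite("pics/dyn.png",np.hstack(ims))
```

```text
(no output)
```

View pics/dyn.png

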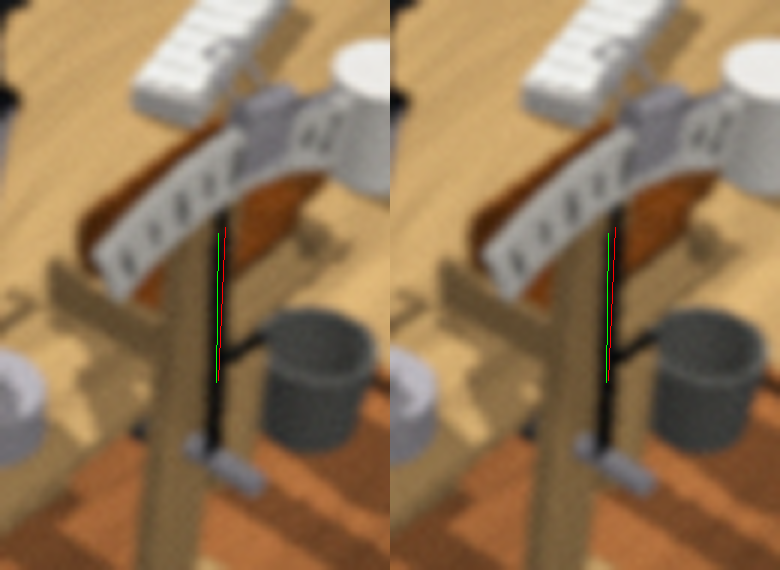

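The zoom shows the pointer clear against the post and jar, running from crop (212,450) up to (222,215). Its dark core is flat about 3 px wide, so taking the minimum wanders. I'll use the midpoint between its edges instead.

```bash
cat >> meas.py <<'E'
BINS=[(.06,.08),(.08,.10),(.10,.12),(.12,.14)]
def center(y,lev=58):
    i=int(np.argmin(cv2.GaussianBlur(y.reshape(-1,1).astype(np.float32),(1,9),0).ravel())); a=i
    while a>0 and y[a]<lev: a-=1
    b=i
    while b<len(y)-1 and y[b]<lev: b+=1
    L=G[a]+.004*(y[a]-lev)/(y[a]-y[a+1]+1e-9); Rr=G[b]-.004*(y[b]-lev)/(y[b]-y[b-1]+1e-9)
    return (L+Rr)/2,Rr-L
def read(f): return [center(scene_prof(f,0,0,np.linspace(a,b,12))) for a,b in BINS]
E
python3 - <<'E'
from meas import *
import glob
for fn in sorted(glob.glob("log_*.pkl"),key=lambda s:(len(s),s)):
    for n,o,f in pickle.load(open(fn,"rb")):
        if n=="scene": q=np.array(read(f)); print("%.3f"%o["clock"],q[:,0].round(4),q[:,1].round(3))
E
```

```text
7.767 [-0.3137 -0.3099 -0.3119 -0.3119] [0.161 0.127 0.11  0.086]
7.817 [-0.3143 -0.3099 -0.3116 -0.3123] [0.162 0.127 0.11  0.086]
7.867 [-0.3139 -0.3094 -0.3114 -0.3123] [0.161 0.127 0.11  0.086]
8.583 [-0.3143 -0.3097 -0.3111 -0.3123] [0.161 0.128 0.11  0.087]
8.633 [-0.3135 -0.3102 -0.3113 -0.3119] [0.163 0.129 0.111 0.086]
8.683 [-0.3142 -0.3098 -0.3111 -0.312 ] [0.162 0.128 0.111 0.087]
9.400 [-0.3147 -0.3099 -0.3117 -0.3113] [0.163 0.129 0.111 0.085]
9.450 [-0.3149 -0.3094 -0.3111 -0.3111] [0.163 0.129 0.109 0.085]
9.500 [-0.3145 -0.3104 -0.3113 -0.3112] [0.162 0.129 0.11  0.086]
7.567 [-0.3152 -0.3096 -0.3116 -0.3122] [0.161 0.128 0.11  0.086]
7.667 [-0.3139 -0.3097 -0.3117 -0.3116] [0.163 0.126 0.109 0.085]
10.217 [-0.3142 -0.3098 -0.3116 -0.3117] [0.163 0.128 0.11  0.085]
10.267 [-0.3141 -0.31   -0.3115 -0.3112] [0.162 0.128 0.11  0.084]
10.317 [-0.3144 -0.3099 -0.3116 -0.3109] [0.162 0.129 0.11  0.085]
11.033 [-0.285  -0.2808 -0.2798 -0.2824] [0.164 0.127 0.11  0.09 ]
11.083 [-0.279  -0.2712 -0.2714 -0.2727] [0.165 0.127 0.111 0.093]
11.133 [-0.2671 -0.261  -0.2632 -0.2608] [0.167 0.128 0.109 0.092]
11.850 [-0.1124 -0.1285 -0.1204 -0.1199] [0.186 0.12  0.114 0.09 ]
11.900 [-0.1082 -0.1254 -0.1117 -0.1093] [0.186 0.12  0.112 0.087]
11.950 [-0.1073 -0.1153 -0.0993 -0.1002] [0.181 0.121 0.113 0.09 ]
```

```bash
cat >> meas.py <<'E'
def theta(f):
    q=np.array(read(f))[:,0]; return .2*(q[1]+.0098)+.4*(q[2]+.0114)+.4*(q[3]+.0118)
E
sed -i 's/(o\["clock"\],peak(scene_prof(f))\[0\]+BIAS)/(o["clock"],theta(f))/' ctl.py
cat > batch.py <<'E'
import ctl,glob
from ctl import *
def batch(s,tmin=9.6,lags=(.02,),verbose=True):
    z=[]
    for fn in glob.glob("log_*.pkl"):
        z+=[(o["clock"],theta(f)) for n,o,f in pickle.load(open(fn,"rb")) if n=="scene" and o["clock"]>tmin]
    z.sort(); h=s["hist"]; t0=h[0][0]; tend=telemetry.get_obs()["clock"]
    def run(v,lag):
        kt=[];kh=[]
        for a,hk in h: kt+=list(a+np.arange(9)*ROW+lag); kh+=list(hk)
        ctl.G0,ctl.B,ctl.K=v[1],v[2],v[3]
        tr=sim((-.3,0),v[0],lambda q:np.interp(t0+q,kt,kh),tend-t0)
        return np.array([q-tr[min(max(int(round((t-t0)/DT))-1,0),len(tr)-1),0] for t,q in z]),tr[-1]
    for lag in lags:
        for sig in (1e-6,1):
            pr=lambda v:np.r_[run([v[0],v[1],v[2],v[3]],lag)[0]/.001,(v[1]-.35)/(.015*sig),(v[2]-.07)/(.007*sig),(v[3]-.16)/(.007*sig),v[0]/.02]
            r_=min((least_squares(pr,[t,.35,.07,.16],diff_step=1e-4,x_scale=[.003,.01,.01,.01]) for t in(-.006,-.003,0,.003)),key=lambda r:r.cost)
            e,xe=run(r_.x,lag); print("lag",lag,"par",r_.x,"cost %.1f"%r_.cost,"res mrad",(e*1000).round(1),"end",xe)
    return r_.x,xe
E
python3 - <<'E'
from batch import *
batch(load(),lags=(0,.02,.04))
E
```

```text
lag 0 par [-0.0037  0.35    0.07    0.16  ] cost 99.1 res mrad [-0.   0.2  0.2  6.5  8.   9.3 -1.4 -1.9  0.3] end [-0.0832  0.1786]
lag 0 par [-0.0015  0.3408  0.0867  0.1553] cost 8.0 res mrad [-0.   0.2  0.2 -0.8  0.4  1.5 -1.4 -1.   1.9] end [-0.0856  0.1611]
lag 0.02 par [-0.0037  0.35    0.07    0.16  ] cost 177.8 res mrad [-0.   0.2  0.2  8.8 10.8 12.5 -1.  -2.2 -0.6] end [-0.082   0.1856]
lag 0.02 par [-0.0031  0.3347  0.0899  0.1558] cost 10.5 res mrad [-0.   0.2  0.2 -0.8  0.4  1.6 -1.5 -1.2  2.1] end [-0.0863  0.1496]
lag 0.04 par [-0.0036  0.35    0.07    0.16  ] cost 273.3 res mrad [-0.   0.2  0.2 11.  13.4 15.5 -0.4 -2.4 -1.5] end [-0.0806  0.1937]
lag 0.04 par [-0.0049  0.3284  0.0926  0.1566] cost 13.0 res mrad [-0.   0.2  0.2 -0.9  0.5  1.8 -1.6 -1.3  2.2] end [-0.0869  0.1385]
```

```bash
python3 - <<'E'
s=open("ctl.py").read()
s=s.replace('s["hist"][-1][1][:]=[q+(ha[0]-hc) for q in s["hist"][-1][1]]','s["hist"][-1][1][:]=[q+(ha[0]-hc)*i/8 for i,q in enumerate(s["hist"][-1][1])]')
s=s.replace(".03**2,.003**2",".05**2,.006**2").replace("z,s=.002","z,s=.0012")
s=s.replace('x,Pm=ekf_prop(x,Pm,prof(hk),8*ROW); print("pred",x)','pf=prof(hk); x,Pm=ekf_prop(x,Pm,lambda q:pf(q-.015),8*ROW); print("pred",x)')
open("ctl.py","w").write(s)
E
python3 - <<'E'
from ctl import *
s=load(); s["x"]=np.array([-.078,.195,-.0035]); s["P"]=np.diag([.0012**2,.02**2,.003**2]); x=s["x"]
ref=lambda q: x[0]+np.clip(.11-x[0],-.2*q,.2*q)
v,e8,eN=plan(x,s["h"],ref); s["next"]=list(v); print(s["h"],v,e8,eN); save(s); rows(s["h"],v,telemetry.get_obs())
E
```

```text
0.2115183292822605 [0.1821 0.1617 0.1427 0.1224 0.1032 0.0884 0.0713 0.0266] [0.056  0.1971] [0.11 0.  ]
[0, 0, 0, 0.0001, 0.0032, -0.0007, -1],
[0, 0, 0, 0.0000, 0.0022, -0.0004, -1],
[0, 0, 0, 0.0000, 0.0021, -0.0003, -1],
[0, 0, 0, 0.0000, 0.0022, -0.0003, -1],
[0, 0, 0, 0.0000, 0.0021, -0.0003, -1],
[0, 0, 0, 0.0000, 0.0016, -0.0001, -1],
[0, 0, 0, 0.0000, 0.0019, -0.0002, -1],
[0, 0, 0, 0.0000, 0.0049, -0.0003, -1],
```

{"method": "apply_moves", "body": {"moves": [[0,0,0,0.0001,0.0032,-0.0007,-1],[0,0,0,0,0.0022,-0.0004,-1],[0,0,0,0,0.0021,-0.0003,-1],[0,0,0,0,0.0022,-0.0003,-1],[0,0,0,0,0.0021,-0.0003,-1],[0,0,0,0,0.0016,-0.0001,-1],[0,0,0,0,0.0019,-0.0002,-1],[0,0,0,0,0.0049,-0.0003,-1]]}}

```text
clock: 12.67
tcp_pos: [0.5277, 0.0537, 0.2226]
orientation: [3.111, -0.309, 0.224]
contact_force: [4.3, 2.6, 0.9]
grip_width: 0.0163
gripper_force: 38.9
```

```bash
python3 ctl.py hold 0.11 0.2
```

```text
t 12.82 h_cmd 0.013 h_meas 0.013 r 0.1108 F [3.3 0.8 5.1] z [0.045  0.0527 0.061 ]
pred [ 0.055   0.1855 -0.0035]
est [ 0.0684  0.1574 -0.0027] sd [0.002  0.0275 0.0028]
plan h [ 0.0406 -0.0788 -0.1531 -0.1393 -0.1136 -0.108  -0.1119 -0.1139] end [0.11   0.0013] [0.11 0.  ]
[0, 0, 0, 0.0000, -0.0030, 0.0001, -1],
[0, 0, 0, -0.0002, 0.0132, 0.0002, -1],
[0, 0, 0, -0.0002, 0.0081, 0.0008, -1],
[0, 0, 0, 0.0001, -0.0015, -0.0002, -1],
[0, 0, 0, 0.0001, -0.0028, -0.0003, -1],
[0, 0, 0, 0.0000, -0.0006, -0.0001, -1],
[0, 0, 0, 0.0000, 0.0004, 0.0001, -1],
[0, 0, 0, 0.0000, 0.0002, 0.0000, -1],
```

{"method": "apply_moves", "body": {"moves": [[0,0,0,0,-0.003,0.0001,-1],[0,0,0,-0.0002,0.0132,0.0002,-1],[0,0,0,-0.0002,0.0081,0.0008,-1],[0,0,0,0.0001,-0.0015,-0.0002,-1],[0,0,0,0.0001,-0.0028,-0.0003,-1],[0,0,0,0,-0.0006,-0.0001,-1],[0,0,0,0,0.0004,0.0001,-1],[0,0,0,0,0.0002,0,-1]]}}

```text
clock: 13.48
tcp_pos: [0.524, 0.0368, 0.2214]
orientation: [3.107, -0.313, 0.22]
contact_force: [1.3, -1.0, 7.0]
grip_width: 0.0167
gripper_force: 39.4
```

```bash
python3 ctl.py hold 0.11 0.2
python3 - <<'E'
from ctl import *
import glob
f=max(glob.glob("log_1*.pkl"),key=os.path.getmtime); f=pickle.load(open(f,"rb"))[-1][2]
x0,y0,k=365,195,11
cv2.imwrite("pics/near.png",cv2.resize(f[y0:y0+50,x0:x0+60],None,fx=k,fy=k,interpolation=cv2.INTER_CUBIC))
E
```

```text
t 13.63 h_cmd -0.124 h_meas -0.124 r 0.1108 F [ 0.2 -1.3  8.2] z [0.134  0.1391 0.1447]
pred [ 0.1114 -0.0115 -0.0027]
est [0.1502 0.1228 0.0023] sd [0.002  0.0276 0.0028]
plan h [-0.5614 -0.2435 -0.0582 -0.0901 -0.1461 -0.1566 -0.1476 -0.1435] end [ 0.11   -0.0029] [ 0.11 -0.  ]
[0, 0, 0, -0.0027, 0.0452, 0.0157, -1],
[0, 0, 0, 0.0022, -0.0323, -0.0134, -1],
[0, 0, 0, 0.0007, -0.0202, -0.0029, -1],
[0, 0, 0, -0.0001, 0.0035, 0.0002, -1],
[0, 0, 0, -0.0002, 0.0062, 0.0007, -1],
[0, 0, 0, 0.0000, 0.0011, 0.0002, -1],
[0, 0, 0, 0.0000, -0.0010, -0.0002, -1],
[0, 0, 0, 0.0000, -0.0004, 0.0000, -1],
```

View pics/near.png

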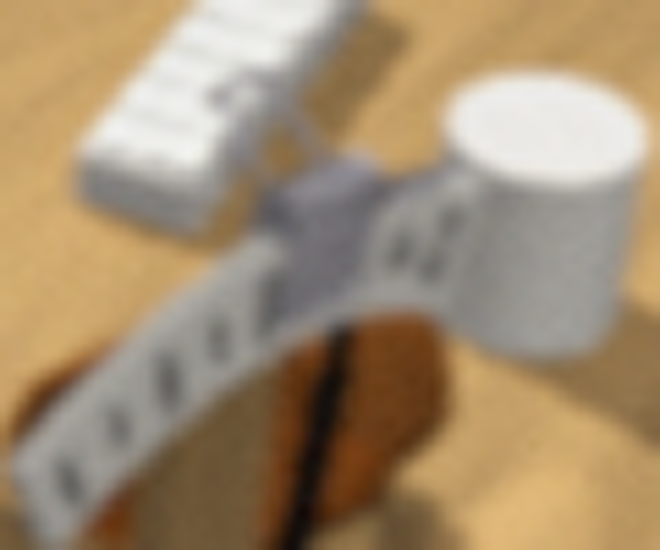

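The zoom shows the pointer tip at crop (343,328), just right of the clip's bottom centre at about (318,312). That puts the clip near 0.11 once parallax is allowed for. Next I'll identify the arm's lag and replan more smoothly.

```bash
python3 - <<'E'
s=open("ctl.py").read()
s=s.replace("pf(q-.015)","pf(q-LAG)").replace('SF="st.pkl"','SF="st.pkl"; LAG=.02')
s=s.replace("lambda s:np.interp(s,tk,H),T)","lambda s:np.interp(s-LAG,tk,H),T)").replace("lambda q:np.interp(q,tk,hk(s.x)),T)","lambda q:np.interp(q-LAG,tk,hk(s.x)),T)")
s=s.replace("np.diff(H)*.6])","np.diff(H)*1.0,5*np.maximum(0,np.abs(np.diff(H))-.22)])")
open("ctl.py","w").write(s)
E
python3 - <<'E'
from ctl import *
import glob
for fn in sorted(glob.glob("log_1[1-3]*.pkl")): print([(round(o["clock"],3),round(handle_angle(o)[0],4)) for n,o,f in pickle.load(open(fn,"rb"))])
s=load(); z=s["z"]; print(z[-6:])
t,hk=s["hist"][-1]; print(np.round(hk,3))
pf=prof(hk); x=np.array([.0692,.16,-.003])
for th0,w0,tau in ((.0692,.16,-.003),(.0692,.17,-.003),(.0692,.16,.002),(.0684,.157,-.0027)):
    print(th0,w0,tau,[sim((th0,w0),tau,lambda q:pf(q-l),8*ROW)[-1].round(3).tolist() for l in (0,.02,.04,.06,.08)])
E
```

```text
[(11.033, np.float64(0.4307)), (11.083, np.float64(0.433)), (11.133, np.float64(0.4323))]
[(11.85, np.float64(0.2203)), (11.9, np.float64(0.2076)), (11.95, np.float64(0.2103))]
[(12.667, np.float64(0.0315)), (12.717, np.float64(0.0162)), (12.767, np.float64(0.0131))]
[(13.483, np.float64(-0.1245)), (13.533, np.float64(-0.1249)), (13.583, np.float64(-0.1245))]
[(12.6667, np.float64(0.04504347007076531)), (12.7167, np.float64(0.05272779476382812)), (12.7667, np.float64(0.06100342759328006)), (13.4833, np.float64(0.13402777799984142)), (13.5333, np.float64(0.1391207964279787)), (13.5833, np.float64(0.14467950132146762))]
[ 0.013  0.039 -0.081 -0.157 -0.145 -0.12  -0.116 -0.121 -0.124]
0.0692 0.16 -0.003 [[0.101, -0.037], [0.114, -0.01], [0.126, 0.017], [0.137, 0.042], [0.148, 0.066]]
0.0692 0.17 -0.003 [[0.105, -0.031], [0.117, -0.003], [0.129, 0.024], [0.14, 0.049], [0.151, 0.073]]
0.0692 0.16 0.002 [[0.168, 0.161], [0.18, 0.188], [0.192, 0.214], [0.204, 0.239], [0.214, 0.263]]
0.0684 0.157 -0.0027 [[0.102, -0.033], [0.114, -0.006], [0.126, 0.021], [0.138, 0.046], [0.148, 0.07]]
```

```bash
sed -i 's/LAG=.02$/LAG=.025/' ctl.py
python3 - <<'E'
from ctl import *
s=load(); x=s["x"].copy(); x[1]=.115; x[2]=.0015; s["x"]=x; print(x)
ref=lambda q: .11
v,e8,eN=plan(x,s["h"],ref); s["next"]=list(v); print(s["h"],v,e8,eN); save(s); rows(s["h"],v,telemetry.get_obs())
E
```

```text
[0.1502 0.115  0.0015]
-0.12449606444449379 [-0.3872 -0.396  -0.1756 -0.0795 -0.0961 -0.1325 -0.1469 -0.1419] [0.1104 0.0023] [ 0.11 -0.  ]
[0, 0, 0, -0.0013, 0.0280, 0.0071, -1],
[0, 0, 0, -0.0001, 0.0009, 0.0004, -1],
[0, 0, 0, 0.0012, -0.0233, -0.0067, -1],
[0, 0, 0, 0.0003, -0.0106, -0.0013, -1],
[0, 0, 0, 0.0000, 0.0019, 0.0002, -1],
[0, 0, 0, -0.0001, 0.0040, 0.0004, -1],
[0, 0, 0, -0.0001, 0.0016, 0.0002, -1],
[0, 0, 0, 0.0000, -0.0006, -0.0001, -1],
```

{"method": "apply_moves", "body": {"moves": [[0,0,0,-0.0013,0.028,0.0071,-1],[0,0,0,-0.0001,0.0009,0.0004,-1],[0,0,0,0.0012,-0.0233,-0.0067,-1],[0,0,0,0.0003,-0.0106,-0.0013,-1],[0,0,0,0,0.0019,0.0002,-1],[0,0,0,-0.0001,0.004,0.0004,-1],[0,0,0,-0.0001,0.0016,0.0002,-1],[0,0,0,0,-0.0006,-0.0001,-1]]}}

```text
clock: 14.3
tcp_pos: [0.5233, 0.0358, 0.2207]
orientation: [3.109, -0.313, 0.22]
contact_force: [2.5, 2.5, 1.2]
grip_width: 0.0164
gripper_force: 39.5
```

```bash
python3 ctl.py hold 0.11 0.2
```

```text
t 14.45 h_cmd -0.133 h_meas -0.133 r 0.1102 F [0.6 2.1 1.3] z [0.0991 0.0991 0.099 ]
pred [0.1165 0.0288 0.0015]
est [ 0.0986 -0.006   0.002 ] sd [0.002  0.0276 0.0028]
plan h [-0.0587 -0.1156 -0.1544 -0.1572 -0.1476 -0.1416 -0.141  -0.1428] end [0.1099 0.0007] [0.11 0.  ]
[0, 0, 0, 0.0002, -0.0082, -0.0007, -1],
[0, 0, 0, -0.0001, 0.0063, 0.0005, -1],
[0, 0, 0, -0.0002, 0.0043, 0.0005, -1],
[0, 0, 0, 0.0000, 0.0003, 0.0001, -1],
[0, 0, 0, 0.0001, -0.0011, -0.0002, -1],
[0, 0, 0, 0.0000, -0.0006, -0.0001, -1],
[0, 0, 0, 0.0000, -0.0001, 0.0000, -1],
[0, 0, 0, 0.0000, 0.0002, 0.0000, -1],
```

{"method": "apply_moves", "body": {"moves": [[0,0,0,0.0002,-0.0082,-0.0007,-1],[0,0,0,-0.0001,0.0063,0.0005,-1],[0,0,0,-0.0002,0.0043,0.0005,-1],[0,0,0,0,0.0003,0.0001,-1],[0,0,0,0.0001,-0.0011,-0.0002,-1],[0,0,0,0,-0.0006,-0.0001,-1],[0,0,0,0,-0.0001,0,-1],[0,0,0,0,0.0002,0,-1]]}}

```text
clock: 15.12
tcp_pos: [0.5232, 0.0346, 0.2211]
orientation: [3.109, -0.313, 0.22]
contact_force: [-1.6, 1.6, 5.3]
grip_width: 0.0168
gripper_force: 39.3
```

```bash
python3 ctl.py hold 0.11 0.2
```

```text
t 15.27 h_cmd -0.145 h_meas -0.145 r 0.1107 F [-0.4  1.   6.9] z [0.1131 0.1138 0.1144]
pred [ 0.1081 -0.0071  0.002 ]
est [0.1151 0.0144 0.0027] sd [0.002  0.0276 0.0028]
plan h [-0.1957 -0.1653 -0.142  -0.1392 -0.1443 -0.1478 -0.1483 -0.1474] end [ 0.1101 -0.0003] [ 0.11 -0.  ]
[0, 0, 0, -0.0002, 0.0055, 0.0009, -1],
[0, 0, 0, 0.0001, -0.0033, -0.0006, -1],
[0, 0, 0, 0.0001, -0.0026, -0.0004, -1],
[0, 0, 0, 0.0000, -0.0003, 0.0000, -1],
[0, 0, 0, 0.0000, 0.0006, 0.0001, -1],
[0, 0, 0, -0.0000, 0.0004, 0.0000, -1],
[0, 0, 0, 0.0000, 0.0000, 0.0000, -1],
[0, 0, 0, 0.0000, -0.0001, 0.0000, -1],
```

{"method": "apply_moves", "body": {"moves": [[0,0,0,-0.0002,0.0055,0.0009,-1],[0,0,0,0.0001,-0.0033,-0.0006,-1],[0,0,0,0.0001,-0.0026,-0.0004,-1],[0,0,0,0,-0.0003,0,-1],[0,0,0,0,0.0006,0.0001,-1],[0,0,0,0,0.0004,0,-1],[0,0,0,0,0,0,-1],[0,0,0,0,-0.0001,0,-1]]}}

```text
clock: 15.93
tcp_pos: [0.5231, 0.034, 0.2208]
orientation: [3.108, -0.313, 0.22]
contact_force: [-1.6, -2.8, 3.5]
grip_width: 0.0165
gripper_force: 39.4
```

```bash
python3 ctl.py hold 0.11 0.2
```

```text
t 16.08 h_cmd -0.150 h_meas -0.150 r 0.1106 F [-1.4 -2.7  3.3] z [0.0968 0.0943 0.0914]
pred [ 0.1085 -0.0073  0.0027]
est [ 0.0884 -0.0659  0.0014] sd [0.002  0.0276 0.0028]
plan h [ 0.0708 -0.0572 -0.1601 -0.1741 -0.1523 -0.1365 -0.1342 -0.1384] end [0.1098 0.0013] [0.11 0.  ]
[0, 0, 0, 0.0004, -0.0243, -0.0008, -1],
[0, 0, 0, -0.0002, 0.0141, -0.0002, -1],
[0, 0, 0, -0.0002, 0.0113, 0.0012, -1],
[0, 0, 0, -0.0001, 0.0016, 0.0002, -1],
[0, 0, 0, 0.0001, -0.0024, -0.0004, -1],
[0, 0, 0, 0.0000, -0.0017, -0.0002, -1],
[0, 0, 0, 0.0001, -0.0003, 0.0000, -1],
[0, 0, 0, -0.0001, 0.0005, 0.0000, -1],
```

```bash
sed -i 's/.05\*\*2,.006\*\*2/.04**2,.002**2/' ctl.py
python3 - <<'E'
from ctl import *
s=load(); s["x"][2]=.0018; s["P"][2,:]=0; s["P"][:,2]=0; s["P"][2,2]=.0012**2; x=s["x"]; x[1]=-.06
v,e8,eN=plan(x,s["h"],lambda q:.11); s["next"]=list(v); print(x,v,e8,eN); save(s); rows(s["h"],v,telemetry.get_obs())
E
```

```text
[ 0.0884 -0.06    0.0018] [ 0.0651 -0.0643 -0.1637 -0.1759 -0.1541 -0.1389 -0.1368 -0.141 ] [0.1098 0.0014] [0.11 0.  ]
[0, 0, 0, 0.0004, -0.0237, -0.0009, -1],
[0, 0, 0, -0.0002, 0.0143, 0.0000, -1],
[0, 0, 0, -0.0002, 0.0109, 0.0011, -1],
[0, 0, 0, -0.0001, 0.0014, 0.0002, -1],
[0, 0, 0, 0.0001, -0.0024, -0.0003, -1],
[0, 0, 0, 0.0000, -0.0017, -0.0003, -1],
[0, 0, 0, 0.0000, -0.0002, 0.0000, -1],
[0, 0, 0, 0.0000, 0.0004, 0.0001, -1],
```

{"method": "apply_moves", "body": {"moves": [[0,0,0,0.0004,-0.0237,-0.0009,-1],[0,0,0,-0.0002,0.0143,0,-1],[0,0,0,-0.0002,0.0109,0.0011,-1],[0,0,0,-0.0001,0.0014,0.0002,-1],[0,0,0,0.0001,-0.0024,-0.0003,-1],[0,0,0,0,-0.0017,-0.0003,-1],[0,0,0,0,-0.0002,0,-1],[0,0,0,0,0.0004,0.0001,-1]]}}

```text
clock: 16.75
tcp_pos: [0.5235, 0.0352, 0.221]
orientation: [3.108, -0.312, 0.22]
contact_force: [-0.7, -1.1, 1.7]
grip_width: 0.0169
gripper_force: 39.2
```

```bash
python3 ctl.py hold 0.11 0.2
```

```text
t 16.90 h_cmd -0.141 h_meas -0.141 r 0.1106 F [-1.6 -0.7  0.4] z [0.1544 0.1599 0.1655]
pred [0.1099 0.002  0.0018]
est [0.1732 0.15   0.0031] sd [0.0016 0.0183 0.0014]
plan h [-0.4228 -0.5429 -0.3171 -0.0961 -0.0671 -0.1199 -0.155  -0.1549] end [0.1103 0.0119] [ 0.11 -0.  ]
[0, 0, 0, -0.0015, 0.0299, 0.0084, -1],
[0, 0, 0, -0.0010, 0.0117, 0.0060, -1],
[0, 0, 0, 0.0017, -0.0226, -0.0101, -1],
[0, 0, 0, 0.0009, -0.0239, -0.0048, -1],
[0, 0, 0, 0.0001, -0.0032, -0.0003, -1],
[0, 0, 0, -0.0001, 0.0058, 0.0005, -1],
[0, 0, 0, -0.0001, 0.0039, 0.0005, -1],
[0, 0, 0, 0.0000, -0.0001, 0.0000, -1],
```

```bash
cat > ident.py <<'E'
import ctl
from ctl import *
def ident(tmin=10.9,names=("tau","G","B","K","lag","hs"),verbose=True):
    s=load(); z=np.array(s["z"]); 
    import glob
    zz=[]
    for fn in glob.glob("log_*.pkl"): zz+=[(o["clock"],theta(f),handle_angle(o)[0]) for n,o,f in pickle.load(open(fn,"rb")) if n=="scene" and o["clock"]>tmin]
    zz=np.array(sorted(zz)); W=[]  # windows
    for q in zz:
        if not W or q[0]-W[-1][-1][0]>.2: W.append([])
        W[-1].append(q)
    W=[np.array(w) for w in W]; H={round(a,2):hk for a,hk in s["hist"]}
    p0=np.array([.0015,.35,.07,.16,.025,1.0]); sg=np.array([.004,.015,.012,.008,.015,.05])
    n=len(W)
    def simw(v,pp,i):
        tau,ctl.G0,ctl.B,ctl.K,lag,hsc=pp; a=W[i]; t0=a[0,0]; b=W[i+1] if i+1<n else None
        te=t0+.05*len(a); hk=[k for q,k in H.items() if abs(q-te)<.02]
        hk=np.array(hk[0]) if hk else np.full(9,a[-1,2]); m=hk[0]; hk=m+(hk-m)
        f=lambda q: a[-1,2] if q<te-t0 else np.interp(q-(te-t0)-lag,np.arange(9)*ROW,hk)
        T=(b[-1,0] if b is not None else a[-1,0])-t0+DT
        tr=np.vstack([[v],sim(v,tau,f,T)])
        g=lambda t: tr[int(round((t-t0)/DT)),0]
        return np.array([g(t) for t in a[:,0]])-a[:,1], (np.array([g(t) for t in b[:,0]])-b[:,1] if b is not None else np.zeros(0))
    def res(u):
        pp=p0+u[:6]*sg; e=[u[:6]]
        for i in range(n):
            r1,r2=simw(u[6+2*i:8+2*i],pp,i); e+= [r1/.0007,r2/.004]
        return np.concatenate(e)
    u0=np.concatenate([np.zeros(6)]+[[w[0,1],(w[-1,1]-w[0,1])/(w[-1,0]-w[0,0])] for w in W])
    q0=res(u0); r_=least_squares(res,u0,diff_step=1e-4,x_scale=np.r_[np.ones(6),np.tile([.01,.05],n)])
    pp=p0+r_.x[:6]*sg
    if verbose:
        print("cost",.5*q0@q0,r_.cost,"par tau,G,B,K,lag",pp.round(4))
        for i in range(n): 
            r1,r2=simw(r_.x[6+2*i:8+2*i],pp,i); print(W[i][0,0].round(2),r_.x[6+2*i:8+2*i].round(4),(r1*1e3).round(1),(r2*1e3).round(1))
    return pp,r_.x[-2:]
if __name__=="__main__": ident()
E
python3 ident.py
```

```text
cost 5863.119651296202 50.14533676667937 par tau,G,B,K,lag [-0.0004  0.3833  0.0716  0.1645 -0.0312  1.    ]
11.03 [-0.2697  0.1825] [ 0.1  0.1 -0.4] [ 1.3  1.2 -1. ]
11.85 [-0.1112  0.2122] [-0.6  1.1 -0.1] [-1.4 -0.5 -0. ]
12.67 [0.0464 0.0897] [ 1.4 -1.  -2.6] [3.7 4.  4.5]
13.48 [0.1351 0.0513] [ 1.1 -0.8 -1.9] [3.  3.  3.1]
14.3 [0.0987 0.0203] [-0.4  0.3  0.7] [-0.6 -1.2 -1.6]
15.12 [0.113  0.0214] [-0.1  0.   0.2] [-0.5 -0.4 -0.1]
15.93 [0.095  0.0298] [-1.8  1.2  3.4] [-5.3 -5.6 -5.4]
16.75 [0.1545 0.0914] [ 0.1 -0.3  0.2] []
```

The spring's own damping (0.01 N m s/rad), which I had left out, accounts for the negative fitted lag. I'll add it and refit.

```bash
sed -i 's/def acc(t,w,h,tau): return (G0\*np.sin(t)+tau+K\*(h-t)-B\*w)\/I/C=.01\ndef acc(t,w,h,tau,hd=0): return (G0*np.sin(t)+tau+K*(h-t)+C*(hd-w)-B*w)\/I/; s/h=hs((i+.5)\*DT); w+=DT\*acc(t,w,h,tau)/h=hs((i+.5)*DT); hd=(hs((i+1)*DT)-hs(i*DT))\/DT; w+=DT*acc(t,w,h,tau,hd)/; s/h=hs((i+.5)\*DT); a=acc(x\[0\],x\[1\],h,x\[2\])/h=hs((i+.5)*DT); a=acc(x[0],x[1],h,x[2],(hs((i+1)*DT)-hs(i*DT))\/DT)/; s/-B\/I,1\/I\]/-(B+C)\/I,1\/I]/' ctl.py; grep -n "def acc\|hd=" ctl.py; python3 ident.py
```

```text
5:def acc(t,w,h,tau,hd=0): return (G0*np.sin(t)+tau+K*(h-t)+C*(hd-w)-B*w)/I
9:        h=hs((i+.5)*DT); hd=(hs((i+1)*DT)-hs(i*DT))/DT; w+=DT*acc(t,w,h,tau,hd); t+=DT*w
cost 1068.0472770824126 9.215941633756938 par tau,G,B,K,lag [ 0.0005  0.358   0.058   0.1556 -0.0071  1.    ]
11.03 [-0.2696  0.164 ] [ 0.3 -0.1 -0.5] [ 1.8  1.5 -0.7]
11.85 [-0.1114  0.2152] [-0.8  1.1  0.5] [-1.7 -1.6 -1.5]
12.67 [0.0455 0.1259] [ 0.5 -0.4 -0.8] [1.3 1.4 1.6]
13.48 [0.1339 0.1018] [-0.1  0.1  0.3] [-0.4 -0.5 -0.5]
14.3 [ 0.0994 -0.0115] [ 0.3 -0.2 -0.5] [0.9 0.7 0.8]
15.12 [0.1132 0.0093] [ 0.1 -0.1 -0.2] [-0.3  0.2  0.9]
15.93 [ 0.0965 -0.0368] [-0.4  0.1  0.8] [-1.6 -1.4 -0.7]
16.75 [0.1545 0.0911] [ 0.1 -0.3  0.1] []
```

```bash
sed -i 's/^G0,K,I,B=.35,.16,.0083,.07/G0,K,I,B=.358,.1556,.0083,.058/; s/LAG=.025/LAG=-.007/; s/.04\*\*2,.002\*\*2/.03**2,.001**2/' ctl.py; grep -c "acc(x\[0\],x\[1\],h,x\[2\],(hs" ctl.py
python3 - <<'E'
from ctl import *
s=load(); e=sim((.1545,.0911),.0005,lambda q:s["h"],.15)[-1]
s["x"]=x=np.array([*e,.0005]); s["P"]=np.diag([.001**2,.01**2,.0008**2])
v,e8,eN=plan(x,s["h"],lambda q:.11); s["next"]=list(v); print(x,v,e8,eN); save(s); rows(s["h"],v,telemetry.get_obs())
E
```

```text
1
[0.1726 0.148  0.0005] [-0.4222 -0.4545 -0.2311 -0.1024 -0.1087 -0.1371 -0.1486 -0.1469] [ 0.1102 -0.0006] [ 0.11 -0.  ]
[0, 0, 0, -0.0015, 0.0298, 0.0084, -1],
[0, 0, 0, -0.0003, 0.0032, 0.0014, -1],
[0, 0, 0, 0.0014, -0.0232, -0.0080, -1],
[0, 0, 0, 0.0005, -0.0140, -0.0023, -1],
[0, 0, 0, 0.0000, 0.0007, 0.0001, -1],
[0, 0, 0, -0.0001, 0.0031, 0.0003, -1],
[0, 0, 0, -0.0000, 0.0013, 0.0002, -1],
[0, 0, 0, 0.0000, -0.0002, 0.0000, -1],
```

{"method": "apply_moves", "body": {"moves": [[0,0,0,-0.0015,0.0298,0.0084,-1],[0,0,0,-0.0003,0.0032,0.0014,-1],[0,0,0,0.0014,-0.0232,-0.008,-1],[0,0,0,0.0005,-0.014,-0.0023,-1],[0,0,0,0,0.0007,0.0001,-1],[0,0,0,-0.0001,0.0031,0.0003,-1],[0,0,0,0,0.0013,0.0002,-1],[0,0,0,0,-0.0002,0,-1]]}}

```text
clock: 17.57
tcp_pos: [0.5241, 0.0358, 0.2215]
orientation: [3.11, -0.313, 0.223]
contact_force: [-1.0, 1.1, 4.7]
grip_width: 0.0166
gripper_force: 39.1
```

```bash
python3 ctl.py hold 0.11 0.2
```

```text
t 17.72 h_cmd -0.136 h_meas -0.136 r 0.1110 F [-1.5  2.5  5.1] z [0.1259 0.128  0.1321]
pred [0.1211 0.043  0.0005]
est [0.1356 0.079  0.0008] sd [0.0013 0.012  0.0008]
plan h [-0.3283 -0.2355 -0.1455 -0.1281 -0.1387 -0.147  -0.1488 -0.1476] end [ 0.11   -0.0002] [ 0.11 -0.  ]
[0, 0, 0, -0.0009, 0.0207, 0.0047, -1],
[0, 0, 0, 0.0005, -0.0099, -0.0028, -1],
[0, 0, 0, 0.0004, -0.0098, -0.0018, -1],
[0, 0, 0, 0.0000, -0.0019, -0.0002, -1],
[0, 0, 0, -0.0000, 0.0012, 0.0001, -1],
[0, 0, 0, 0.0000, 0.0009, 0.0002, -1],
[0, 0, 0, 0.0000, 0.0002, 0.0000, -1],
[0, 0, 0, 0.0000, -0.0001, 0.0000, -1],
```

{"method": "apply_moves", "body": {"moves": [[0,0,0,-0.0009,0.0207,0.0047,-1],[0,0,0,0.0005,-0.0099,-0.0028,-1],[0,0,0,0.0004,-0.0098,-0.0018,-1],[0,0,0,0,-0.0019,-0.0002,-1],[0,0,0,0,0.0012,0.0001,-1],[0,0,0,0,0.0009,0.0002,-1],[0,0,0,0,0.0002,0,-1],[0,0,0,0,-0.0001,0,-1]]}}

```text
clock: 18.38
tcp_pos: [0.5234, 0.0331, 0.2211]
orientation: [3.108, -0.313, 0.221]
contact_force: [-1.9, -0.3, 5.4]
grip_width: 0.0165
gripper_force: 39.1
```

```bash
python3 ctl.py hold 0.11 0.2
```

```text
t 18.53 h_cmd -0.158 h_meas -0.158 r 0.1110 F [-1.9 -1.3  6.1] z [0.0806 0.076  0.071 ]
pred [ 0.1    -0.0406  0.0008]
est [ 0.0644 -0.1307  0.0001] sd [0.0013 0.012  0.0008]
plan h [ 0.0741  0.0698 -0.0808 -0.1626 -0.1657 -0.15   -0.1421 -0.1422] end [0.1099 0.0003] [0.11 0.  ]
[0, 0, 0, 0.0004, -0.0255, -0.0009, -1],
[0, 0, 0, 0.0000, 0.0004, -0.0001, -1],
[0, 0, 0, -0.0002, 0.0167, 0.0000, -1],
[0, 0, 0, -0.0002, 0.0089, 0.0011, -1],
[0, 0, 0, 0.0000, 0.0004, 0.0000, -1],
[0, 0, 0, 0.0000, -0.0017, -0.0002, -1],
[0, 0, 0, 0.0001, -0.0009, -0.0001, -1],
[0, 0, 0, 0.0000, 0.0000, 0.0000, -1],
```

```bash
python3 - <<'E'
s=open("ctl.py").read()
s=s.replace('save(s); rows(s["h"],s["next"],o)','s["hcmd"]=s["nextc"]; s["nextc"]=s["next"][-1]-.003; save(s); rows(s["hcmd"]+.003,s["next"],o)')
open("ctl.py","w").write(s)
from ctl import *
t=load(); t["nextc"]=-.1452; save(t)   # commanded handle after the rows already printed
E
sed -i 's/\.0015,.35,.07,.16,.025,1.0/.0005,.358,.062,.1575,0,1.0/; s/sg=np.array(\[.004,.015,.012,.008,.015,.05\])/sg=np.array([.003,.01,.008,.005,.01,.05])/' ident.py; time python3 ident.py
```

```text
cost 191.56727509183463 11.005574994354419 par tau,G,B,K,lag [ 0.0005  0.3592  0.0585  0.1559 -0.0049  1.    ]
11.03 [-0.2696  0.1683] [ 0.2 -0.1 -0.4] [ 1.7  1.2 -1. ]
11.85 [-0.1114  0.2162] [-0.9  1.2  0.5] [-1.7 -1.6 -1.5]
12.67 [0.0456 0.1221] [ 0.6 -0.4 -1. ] [1.5 1.6 1.9]
13.48 [0.134  0.0963] [-0.  -0.   0.1] [-0.1 -0.1 -0.1]
14.3 [ 0.0994 -0.0134] [ 0.3 -0.2 -0.5] [1.  0.8 0.9]
15.12 [0.1133 0.0065] [ 0.2 -0.2 -0.3] [-0.1  0.4  1.1]
15.93 [ 0.0965 -0.037 ] [-0.4  0.1  0.8] [-1.7 -1.4 -0.7]
16.75 [0.1538 0.119 ] [-0.6  0.2  1.4] [-2.  -1.4 -2.5]
17.57 [0.1262 0.0333] [ 0.2  0.3 -1.1] [1.3 1.3 1.3]
18.38 [ 0.0805 -0.0829] [-0.  0. -0.] []
real	0m8.550s
user	0m9.095s
sys	0m0.148s
```

```bash
cat > step.py <<'E'
import ctl,ident,sys
from ctl import *
tgt=float(sys.argv[1]); rate=float(sys.argv[2]); s=load()
if "nomove" not in sys.argv:
    tn=telemetry.get_obs()["clock"]; s["hist"].append((tn-8*ROW,[s["h"],*s["next"]])); v8=s["next"][-1]; s["hcmd"]=s["nextc"]
    z,o=look(3); s["z"]+=z; ha=handle_angle(o); s["h"]=ha[0]
    s["hist"][-1][1][:]=[q+(ha[0]-v8)*i/8 for i,q in enumerate(s["hist"][-1][1])]
    print("t %.2f want h %.3f meas %.3f cmd %.3f F %s"%(o["clock"],v8,ha[0],s["hcmd"],o["contact_force"].round(1)),"z",np.round([q for _,q in z],4)); save(s)
else: s["hcmd"]=-.160
o=telemetry.get_obs()
pp,xw=ident.ident(verbose=False); ctl.G0,ctl.B,ctl.K,ctl.LAG=pp[1],pp[2],pp[3],pp[4]
e=sim(xw,pp[0],lambda q:s["h"],.15)[-1]; x=np.array([*e,pp[0]]); print("par",pp.round(4),"state",x)
lim=[x[0]]
ref=lambda q: x[0]+np.clip(tgt-x[0],-rate*q,rate*q)
v,e8,eN=plan(x,s["h"],ref); s["next"]=list(v); s["nextc"]=v[-1]-.003; print("plan",v,"end",e8,eN); save(s); rows(s["hcmd"]+.003,v,o)
E
python3 step.py .11 .2 nomove
```

```text
par [ 0.0005  0.3592  0.0585  0.1559 -0.0049  1.    ] state [ 0.0651 -0.1227  0.0005]
plan [ 0.0729  0.0563 -0.0912 -0.1666 -0.1676 -0.1524 -0.1451 -0.1454] end [0.1099 0.0003] [0.11 0.  ]
[0, 0, 0, 0.0004, -0.0253, -0.0009, -1],
[0, 0, 0, 0.0000, 0.0018, -0.0001, -1],
[0, 0, 0, -0.0002, 0.0163, 0.0001, -1],
[0, 0, 0, -0.0002, 0.0082, 0.0011, -1],
[0, 0, 0, 0.0000, 0.0002, 0.0000, -1],
[0, 0, 0, 0.0000, -0.0017, -0.0003, -1],
[0, 0, 0, 0.0000, -0.0008, -0.0001, -1],
[0, 0, 0, 0.0000, 0.0000, 0.0000, -1],
```

{"method": "apply_moves", "body": {"moves": [[0,0,0,0.0004,-0.0253,-0.0009,-1],[0,0,0,0,0.0018,-0.0001,-1],[0,0,0,-0.0002,0.0163,0.0001,-1],[0,0,0,-0.0002,0.0082,0.0011,-1],[0,0,0,0,0.0002,0,-1],[0,0,0,0,-0.0017,-0.0003,-1],[0,0,0,0,-0.0008,-0.0001,-1],[0,0,0,0,0,0,-1]]}}

```text
clock: 19.2
tcp_pos: [0.5237, 0.0344, 0.2213]
orientation: [3.108, -0.313, 0.221]
contact_force: [-2.7, -0.8, 6.7]
grip_width: 0.0163
gripper_force: 39.2
```

```bash
python3 step.py .11 .2
```

```text
t 19.35 want h -0.145 meas -0.146 cmd -0.148 F [-1.1 -1.1  7. ] z [0.1073 0.1075 0.1069]
par [ 0.0004  0.3592  0.0584  0.1558 -0.0014  1.    ] state [ 0.1068 -0.007   0.0004]
plan [-0.1219 -0.1374 -0.1471 -0.1479 -0.1463 -0.1454 -0.1453 -0.1455] end [0.11 0.  ] [0.11 0.  ]
[0, 0, 0, 0.0001, -0.0026, -0.0003, -1],
[0, 0, 0, -0.0001, 0.0017, 0.0002, -1],
[0, 0, 0, -0.0000, 0.0011, 0.0001, -1],
[0, 0, 0, 0.0000, 0.0001, 0.0000, -1],
[0, 0, 0, 0.0000, -0.0002, 0.0000, -1],
[0, 0, 0, 0.0000, -0.0001, 0.0000, -1],
[0, 0, 0, 0.0000, -0.0000, -0.0000, -1],
[0, 0, 0, -0.0000, 0.0000, 0.0000, -1],
```

Spot on. The hold starts again from about t = 19.1.

{"method": "apply_moves", "body": {"moves": [[0,0,0,0.0001,-0.0026,-0.0003,-1],[0,0,0,-0.0001,0.0017,0.0002,-1],[0,0,0,0,0.0011,0.0001,-1],[0,0,0,0,0.0001,0,-1],[0,0,0,0,-0.0002,0,-1],[0,0,0,0,-0.0001,0,-1],[0,0,0,0,0,0,-1],[0,0,0,0,0,0,-1]]}}

```text
clock: 20.02
tcp_pos: [0.5237, 0.0342, 0.2213]
orientation: [3.108, -0.313, 0.221]
contact_force: [-1.9, -0.9, 7.4]
grip_width: 0.0167
gripper_force: 39.2
```

```bash
python3 step.py .11 .2
```

```text
t 20.17 want h -0.145 meas -0.147 cmd -0.148 F [-1.1 -0.7  7. ] z [0.0979 0.0959 0.0933]
par [ 0.0003  0.3591  0.0579  0.1557 -0.0002  1.    ] state [ 0.091  -0.0505  0.0003]
plan [-0.0069 -0.0927 -0.1524 -0.1593 -0.1503 -0.1448 -0.144  -0.1449] end [0.11   0.0002] [0.11 0.  ]
[0, 0, 0, 0.0003, -0.0153, -0.0011, -1],
[0, 0, 0, -0.0001, 0.0095, 0.0004, -1],
[0, 0, 0, -0.0002, 0.0066, 0.0008, -1],
[0, 0, 0, 0.0000, 0.0007, 0.0001, -1],
[0, 0, 0, 0.0000, -0.0010, -0.0001, -1],
[0, 0, 0, 0.0000, -0.0006, -0.0001, -1],
[0, 0, 0, 0.0000, -0.0001, 0.0000, -1],
[0, 0, 0, 0.0000, 0.0001, 0.0000, -1],
```

{"method": "apply_moves", "body": {"moves": [[0,0,0,0.0003,-0.0153,-0.0011,-1],[0,0,0,-0.0001,0.0095,0.0004,-1],[0,0,0,-0.0002,0.0066,0.0008,-1],[0,0,0,0,0.0007,0.0001,-1],[0,0,0,0,-0.001,-0.0001,-1],[0,0,0,0,-0.0006,-0.0001,-1],[0,0,0,0,-0.0001,0,-1],[0,0,0,0,0.0001,0,-1]]}}

```text
clock: 20.83
tcp_pos: [0.5237, 0.0344, 0.2211]
orientation: [3.108, -0.313, 0.222]
contact_force: [1.9, 1.3, 3.8]
grip_width: 0.017
gripper_force: 39.0
```

```bash
python3 step.py .11 .2
```

```text
t 20.98 want h -0.145 meas -0.145 cmd -0.148 F [ 2. -0.  2.] z [0.1077 0.1081 0.108 ]
par [0.0003 0.3591 0.0579 0.1556 0.0002 1.    ] state [ 0.108  -0.0019  0.0003]
plan [-0.1316 -0.1406 -0.146  -0.1463 -0.1454 -0.1449 -0.1448 -0.1449] end [0.11 0.  ] [0.11 0.  ]
[0, 0, 0, 0.0000, -0.0015, -0.0002, -1],
[0, 0, 0, 0.0000, 0.0010, 0.0001, -1],
[0, 0, 0, -0.0000, 0.0006, 0.0001, -1],
[0, 0, 0, 0.0000, 0.0001, 0.0000, -1],
[0, 0, 0, 0.0000, -0.0001, 0.0000, -1],
[0, 0, 0, 0.0000, -0.0001, -0.0000, -1],
[0, 0, 0, 0.0000, 0.0000, 0.0000, -1],
[0, 0, 0, -0.0000, 0.0000, 0.0000, -1],
```

{"method": "apply_moves", "body": {"moves": [[0,0,0,0,-0.0018,-0.0002,-1],[0,0,0,0,0.001,0.0001,-1],[0,0,0,0,0.0006,0.0001,-1],[0,0,0,0,0.0001,0,-1],[0,0,0,0,-0.0001,0,-1],[0,0,0,0,-0.0001,0,-1],[0,0,0,0,0,0,-1],[0,0,0,0,0.0002,0,-1]]}}

```text
clock: 21.65
tcp_pos: [0.5238, 0.035, 0.2212]
orientation: [3.109, -0.313, 0.222]
contact_force: [3.3, 0.6, 4.2]
grip_width: 0.0168
gripper_force: 39.1
```

```bash
python3 step.py .11 .2
```

```text
t 21.80 want h -0.145 meas -0.141 cmd -0.148 F [3.5 0.8 3.8] z [0.115  0.1155 0.116 ]
par [0.0003 0.3591 0.0579 0.1556 0.0001 1.    ] state [0.1169 0.0192 0.0003]
plan [-0.1965 -0.1628 -0.1416 -0.1397 -0.1432 -0.1451 -0.1454 -0.145 ] end [ 0.11   -0.0001] [ 0.11 -0.  ]
[0, 0, 0, -0.0002, 0.0056, 0.0009, -1],
[0, 0, 0, 0.0001, -0.0036, -0.0006, -1],
[0, 0, 0, 0.0001, -0.0024, -0.0003, -1],
[0, 0, 0, 0.0000, -0.0002, -0.0001, -1],
[0, 0, 0, 0.0000, 0.0004, 0.0001, -1],
[0, 0, 0, -0.0000, 0.0002, 0.0000, -1],
[0, 0, 0, 0.0000, 0.0000, 0.0000, -1],
[0, 0, 0, 0.0000, 0.0000, 0.0000, -1],
```

{"method": "apply_moves", "body": {"moves": [[0,0,0,-0.0002,0.0057,0.0009,-1],[0,0,0,0.0001,-0.0036,-0.0006,-1],[0,0,0,0.0001,-0.0024,-0.0003,-1],[0,0,0,0,-0.0002,-0.0001,-1],[0,0,0,0,0.0004,0.0001,-1],[0,0,0,0,0.0002,0,-1],[0,0,0,0,0,0,-1],[0,0,0,0,0,0,-1]]}}

```text
clock: 22.47
tcp_pos: [0.5235, 0.0339, 0.2207]
orientation: [3.107, -0.313, 0.221]
contact_force: [4.8, -2.2, 1.1]
grip_width: 0.0169
gripper_force: 39.1
```

```bash
python3 step.py .11 .2
```

```text
t 22.62 want h -0.145 meas -0.151 cmd -0.148 F [ 4.8 -2.5  2.5] z [0.1097 0.1089 0.109 ]
par [0.0003 0.3591 0.058  0.1556 0.     1.    ] state [ 0.1081 -0.0137  0.0003]
plan [-0.1287 -0.1384 -0.1458 -0.1468 -0.1458 -0.1451 -0.145  -0.1451] end [0.11 0.  ] [0.11 0.  ]
[0, 0, 0, 0.0001, -0.0018, -0.0002, -1],
[0, 0, 0, -0.0001, 0.0011, 0.0001, -1],
[0, 0, 0, -0.0000, 0.0008, 0.0001, -1],
[0, 0, 0, 0.0000, 0.0001, 0.0000, -1],
[0, 0, 0, 0.0000, -0.0001, 0.0000, -1],
[0, 0, 0, 0.0000, -0.0001, 0.0000, -1],
[0, 0, 0, 0.0000, 0.0000, 0.0000, -1],
[0, 0, 0, 0.0000, 0.0000, 0.0000, -1],
```

{"method": "apply_moves", "body": {"moves": [[0,0,0,0.0001,-0.0024,-0.0002,-1],[0,0,0,-0.0001,0.0011,0.0001,-1],[0,0,0,0,0.0009,0.0001,-1],[0,0,0,0,0.0001,0,-1],[0,0,0,0,-0.0001,0,-1],[0,0,0,0,-0.0001,0,-1],[0,0,0,0,0,0,-1],[0,0,0,0,0,0,-1]]}}

```text
clock: 23.28
tcp_pos: [0.5236, 0.0342, 0.2208]
orientation: [3.107, -0.313, 0.221]
contact_force: [4.6, -2.9, 1.8]
grip_width: 0.0169
gripper_force: 39.1
```

```bash
python3 step.py .11 .2
```

```text
t 23.43 want h -0.145 meas -0.148 cmd -0.148 F [ 4.6 -3.5  1.6] z [0.102  0.1017 0.0998]
par [0.0003 0.3591 0.0579 0.1556 0.0004 1.    ] state [ 0.0986 -0.0304  0.0003]
plan [-0.0606 -0.1154 -0.1504 -0.1536 -0.148  -0.1448 -0.1444 -0.145 ] end [0.11   0.0001] [ 0.11 -0.  ]
[0, 0, 0, 0.0002, -0.0093, -0.0009, -1],
[0, 0, 0, -0.0001, 0.0060, 0.0005, -1],
[0, 0, 0, -0.0001, 0.0039, 0.0005, -1],
[0, 0, 0, 0.0000, 0.0003, 0.0000, -1],
[0, 0, 0, 0.0000, -0.0006, -0.0001, -1],
[0, 0, 0, 0.0000, -0.0003, -0.0000, -1],
[0, 0, 0, 0.0000, -0.0001, 0.0000, -1],
[0, 0, 0, 0.0000, 0.0001, 0.0000, -1],
```

{"method": "apply_moves", "body": {"moves": [[0,0,0,0.0002,-0.0096,-0.0009,-1],[0,0,0,-0.0001,0.006,0.0005,-1],[0,0,0,-0.0001,0.0039,0.0005,-1],[0,0,0,0,0.0003,0,-1],[0,0,0,0,-0.0006,-0.0001,-1],[0,0,0,0,-0.0003,0,-1],[0,0,0,0,-0.0001,0,-1],[0,0,0,0,0.0001,0,-1]]}}

```text
clock: 24.1
tcp_pos: [0.5236, 0.0354, 0.221]
orientation: [3.109, -0.313, 0.221]
contact_force: [1.7, 0.8, 4.4]
grip_width: 0.0164
gripper_force: 39.3
```

```bash
python3 step.py .11 .2
```

```text
t 24.25 want h -0.145 meas -0.137 cmd -0.148 F [3.2 0.4 5.4] z [0.1239 0.1276 0.1289]
par [ 0.0003  0.359   0.0578  0.1556 -0.0004  1.    ] state [0.1326 0.066  0.0003]
plan [-0.3073 -0.2117 -0.1383 -0.1281 -0.1385 -0.1453 -0.1464 -0.1453] end [ 0.11   -0.0002] [ 0.11 -0.  ]
[0, 0, 0, -0.0007, 0.0175, 0.0039, -1],
[0, 0, 0, 0.0004, -0.0102, -0.0026, -1],
[0, 0, 0, 0.0003, -0.0080, -0.0014, -1],
[0, 0, 0, 0.0001, -0.0011, -0.0001, -1],
[0, 0, 0, -0.0001, 0.0011, 0.0001, -1],
[0, 0, 0, -0.0000, 0.0007, 0.0001, -1],
[0, 0, 0, 0.0000, 0.0002, 0.0000, -1],
[0, 0, 0, 0.0000, -0.0002, 0.0000, -1],
```

{"method": "apply_moves", "body": {"moves": [[0,0,0,-0.0007,0.0183,0.0039,-1],[0,0,0,0.0004,-0.0102,-0.0026,-1],[0,0,0,0.0003,-0.008,-0.0014,-1],[0,0,0,0.0001,-0.0011,-0.0001,-1],[0,0,0,-0.0001,0.0011,0.0001,-1],[0,0,0,0,0.0007,0.0001,-1],[0,0,0,0,0.0002,0,-1],[0,0,0,0,-0.0002,0,-1]]}}

```text
clock: 24.92
tcp_pos: [0.5232, 0.0344, 0.2208]
orientation: [3.108, -0.313, 0.22]
contact_force: [1.5, -2.7, 3.1]
grip_width: 0.0165
gripper_force: 39.4
```

```bash
python3 step.py .11 .2
```

```text
t 25.07 want h -0.145 meas -0.146 cmd -0.148 F [ 1.4 -1.3  3.2] z [0.104  0.1025 0.1017]
par [ 0.0003  0.359   0.0575  0.1555 -0.0008  1.    ] state [ 0.1004 -0.025   0.0003]
plan [-0.0735 -0.1202 -0.1497 -0.1523 -0.1476 -0.1449 -0.1445 -0.145 ] end [0.11   0.0001] [0.11 0.  ]
[0, 0, 0, 0.0002, -0.0079, -0.0008, -1],
[0, 0, 0, -0.0001, 0.0051, 0.0005, -1],
[0, 0, 0, -0.0001, 0.0033, 0.0004, -1],
[0, 0, 0, 0.0000, 0.0003, 0.0000, -1],
[0, 0, 0, 0.0000, -0.0006, -0.0001, -1],
[0, 0, 0, 0.0000, -0.0003, -0.0000, -1],
[0, 0, 0, 0.0000, 0.0000, 0.0000, -1],
[0, 0, 0, 0.0000, 0.0001, 0.0000, -1],
```

{"method": "apply_moves", "body": {"moves": [[0,0,0,0.0002,-0.0079,-0.0008,-1],[0,0,0,-0.0001,0.0051,0.0005,-1],[0,0,0,-0.0001,0.0033,0.0004,-1],[0,0,0,0,0.0003,0,-1],[0,0,0,0,-0.0006,-0.0001,-1],[0,0,0,0,-0.0003,0,-1],[0,0,0,0,0,0,-1],[0,0,0,0,0.0001,0,-1]]}}

```text
clock: 25.73
tcp_pos: [0.5235, 0.0356, 0.221]
orientation: [3.11, -0.312, 0.221]
contact_force: [1.4, 4.2, 3.4]
grip_width: 0.0166
gripper_force: 39.3
```

```bash
python3 step.py .11 .2
```

```text
t 25.88 want h -0.145 meas -0.140 cmd -0.148 F [-1.2  1.4  7.7] z [0.1306 0.1333 0.1374]
par [ 0.0003  0.3588  0.057   0.1553 -0.0022  1.    ] state [0.1411 0.083  0.0003]
plan [-0.3502 -0.2494 -0.1451 -0.1229 -0.1347 -0.1447 -0.1469 -0.1457] end [ 0.1101 -0.0003] [ 0.11 -0.  ]
[0, 0, 0, -0.0010, 0.0220, 0.0053, -1],
[0, 0, 0, 0.0006, -0.0107, -0.0031, -1],
[0, 0, 0, 0.0004, -0.0113, -0.0022, -1],
[0, 0, 0, 0.0001, -0.0024, -0.0003, -1],
[0, 0, 0, -0.0001, 0.0013, 0.0002, -1],
[0, 0, 0, 0.0000, 0.0011, 0.0001, -1],
[0, 0, 0, -0.0000, 0.0002, 0.0000, -1],
[0, 0, 0, 0.0000, -0.0001, 0.0000, -1],
```

{"method": "apply_moves", "body": {"moves": [[0,0,0,-0.001,0.0222,0.0053,-1],[0,0,0,0.0006,-0.0107,-0.0031,-1],[0,0,0,0.0004,-0.0113,-0.0022,-1],[0,0,0,0.0001,-0.0024,-0.0003,-1],[0,0,0,-0.0001,0.0013,0.0002,-1],[0,0,0,0,0.0011,0.0001,-1],[0,0,0,0,0.0002,0,-1],[0,0,0,0,-0.0002,0,-1]]}}

```text
clock: 26.55
tcp_pos: [0.5232, 0.0332, 0.221]
orientation: [3.107, -0.314, 0.22]
contact_force: [-1.3, -0.7, 5.5]
grip_width: 0.0163
gripper_force: 39.1
```

```bash
python3 step.py .11 .2
```

```text
t 26.70 want h -0.146 meas -0.157 cmd -0.149 F [-0.9 -0.4  6.6] z [0.0801 0.0751 0.0699]
par [ 0.0002  0.3588  0.0556  0.1551 -0.0037  1.    ] state [ 0.0636 -0.1301  0.0002]
plan [ 0.0759  0.065  -0.0868 -0.1669 -0.1683 -0.152  -0.1441 -0.1444] end [0.1099 0.0003] [0.11 0.  ]
[0, 0, 0, 0.0003, -0.0244, -0.0007, -1],
[0, 0, 0, 0.0000, 0.0012, -0.0001, -1],
[0, 0, 0, -0.0001, 0.0167, 0.0001, -1],
[0, 0, 0, -0.0003, 0.0088, 0.0011, -1],
[0, 0, 0, 0.0000, 0.0002, 0.0000, -1],
[0, 0, 0, 0.0001, -0.0018, -0.0003, -1],
[0, 0, 0, 0.0000, -0.0009, -0.0001, -1],
[0, 0, 0, 0.0000, 0.0001, 0.0000, -1],
```

{"method": "apply_moves", "body": {"moves": [[0,0,0,0.0003,-0.0248,-0.0007,-1],[0,0,0,0,0.0012,-0.0001,-1],[0,0,0,-0.0001,0.0167,0.0001,-1],[0,0,0,-0.0003,0.0088,0.0011,-1],[0,0,0,0,0.0002,0,-1],[0,0,0,0.0001,-0.0018,-0.0003,-1],[0,0,0,0,-0.0009,-0.0001,-1],[0,0,0,0,0.0001,0,-1]]}}

```text
clock: 27.37
tcp_pos: [0.5234, 0.0344, 0.221]
orientation: [3.107, -0.313, 0.22]
contact_force: [-1.1, -2.1, 5.0]
grip_width: 0.017
gripper_force: 39.4
```

```bash
sed -i 's/np.diff(H)\*1.0,/np.diff(H)*1.5,/' ctl.py; python3 step.py .11 .2; echo wall $(( ($(date +%s)-$(stat -c %Y pics/scene0.png))/60 )) min
```

```text
t 27.52 want h -0.144 meas -0.147 cmd -0.147 F [-0.5 -1.7  4.1] z [0.0951 0.0928 0.0909]
par [0.     0.3585 0.0552 0.1546 0.0002 1.    ] state [ 0.0882 -0.0546  0.    ]
plan [-0.0168 -0.0693 -0.1319 -0.1561 -0.1553 -0.1488 -0.1448 -0.1441] end [ 0.1099 -0.    ] [ 0.11 -0.  ]
[0, 0, 0, 0.0003, -0.0140, -0.0011, -1],
[0, 0, 0, -0.0001, 0.0057, 0.0003, -1],
[0, 0, 0, -0.0002, 0.0069, 0.0006, -1],
[0, 0, 0, -0.0000, 0.0027, 0.0004, -1],
[0, 0, 0, 0.0000, -0.0001, 0.0000, -1],
[0, 0, 0, 0.0000, -0.0007, -0.0001, -1],
[0, 0, 0, 0.0000, -0.0004, -0.0001, -1],
[0, 0, 0, 0.0000, -0.0001, -0.0000, -1],
wall 27 min
```

The pointer has been within about ±0.03–0.04 rad of the clip reading from t ≈ 19.1 to 26.5, which is more than 7 s. Now I'll plan the controlled return to the rear stop.

```bash
sed -i 's/^else: s\["hcmd"\]=-.160/else: pass/' step.py; python3 step.py -.285 .22 nomove
```

```text
par [0.     0.3585 0.0552 0.1546 0.0002 1.    ] state [ 0.0882 -0.0546  0.    ]
plan [-0.2474 -0.2242 -0.1726 -0.1323 -0.106  -0.0847 -0.0573 -0.0136] end [-0.0582 -0.1887] [-0.3  0. ]
[0, 0, 0, -0.0004, 0.0112, 0.0021, -1],
[0, 0, 0, 0.0001, -0.0025, -0.0005, -1],
[0, 0, 0, 0.0002, -0.0056, -0.0011, -1],
[0, 0, 0, 0.0001, -0.0044, -0.0007, -1],
[0, 0, 0, 0.0001, -0.0029, -0.0003, -1],
[0, 0, 0, 0.0001, -0.0024, -0.0002, -1],
[0, 0, 0, 0.0000, -0.0030, -0.0002, -1],
[0, 0, 0, 0.0001, -0.0048, -0.0002, -1],
```

{"method": "apply_moves", "body": {"moves": [[0,0,0,-0.0004,0.0112,0.0021,-1],[0,0,0,0.0001,-0.0025,-0.0005,-1],[0,0,0,0.0002,-0.0056,-0.0011,-1],[0,0,0,0.0001,-0.0044,-0.0007,-1],[0,0,0,0.0001,-0.0029,-0.0003,-1],[0,0,0,0.0001,-0.0024,-0.0002,-1],[0,0,0,0,-0.003,-0.0002,-1],[0,0,0,0.0001,-0.0048,-0.0002,-1]]}}

```text
clock: 28.18
tcp_pos: [0.5265, 0.0488, 0.2222]
orientation: [3.108, -0.313, 0.22]
contact_force: [0.7, -3.7, 2.6]
grip_width: 0.0171
gripper_force: 39.5
```

```bash
python3 step.py -.28 .17
```

```text
t 28.33 want h -0.014 meas -0.002 cmd -0.017 F [-0.4 -1.4  5.7] z [-0.0074 -0.0096 -0.0103]
par [ 0.0006  0.3532  0.0594  0.1542 -0.0039  1.    ] state [-0.0122 -0.0288  0.0006]
plan [-0.0933 -0.0805 -0.0413 -0.009   0.0123  0.0286  0.0492  0.0825] end [-0.1251 -0.1463] [-0.3  0. ]
[0, 0, 0, -0.0002, 0.0088, 0.0004, -1],
[0, 0, 0, 0.0001, -0.0014, -0.0001, -1],
[0, 0, 0, 0.0001, -0.0043, -0.0002, -1],
[0, 0, 0, 0.0000, -0.0036, -0.0001, -1],
[0, 0, 0, 0.0000, -0.0024, 0.0000, -1],
[0, 0, 0, 0.0000, -0.0018, 0.0001, -1],
[0, 0, 0, 0.0001, -0.0022, 0.0001, -1],
[0, 0, 0, 0.0000, -0.0037, 0.0002, -1],
```

{"method": "apply_moves", "body": {"moves": [[0,0,0,-0.0002,0.0098,0.0004,-1],[0,0,0,0.0001,-0.0014,-0.0001,-1],[0,0,0,0.0001,-0.0043,-0.0002,-1],[0,0,0,0,-0.0036,-0.0001,-1],[0,0,0,0,-0.0024,0,-1],[0,0,0,0,-0.0018,0.0001,-1],[0,0,0,0.0001,-0.0022,0.0001,-1],[0,0,0,0,-0.0037,0.0002,-1]]}}

```text
clock: 29.0
tcp_pos: [0.5286, 0.0582, 0.2216]
orientation: [3.108, -0.313, 0.22]
contact_force: [-0.2, -5.3, 2.8]
grip_width: 0.017
gripper_force: 39.8
```

```bash
python3 step.py -.28 .17
```

```text
t 29.15 want h 0.082 meas 0.077 cmd 0.079 F [ 0.4 -3.4  3.2] z [-0.0838 -0.0859 -0.0871]
par [ 0.0011  0.3475  0.0631  0.1537 -0.0071  1.    ] state [-0.0897 -0.0467  0.0011]
plan [0.0012 0.0111 0.047  0.0774 0.0979 0.1142 0.1338 0.163 ] end [-0.2026 -0.1512] [-0.28 -0.  ]
[0, 0, 0, -0.0000, 0.0090, -0.0004, -1],
[0, 0, 0, 0.0000, -0.0011, 0.0000, -1],
[0, 0, 0, 0.0000, -0.0040, 0.0001, -1],
[0, 0, 0, 0.0000, -0.0033, 0.0003, -1],
[0, 0, 0, -0.0000, -0.0023, 0.0002, -1],
[0, 0, 0, 0.0000, -0.0018, 0.0002, -1],
[0, 0, 0, 0.0000, -0.0021, 0.0002, -1],
[0, 0, 0, -0.0001, -0.0032, 0.0005, -1],
```

{"method": "apply_moves", "body": {"moves": [[0,0,0,0,0.0088,-0.0004,-1],[0,0,0,0,-0.0011,0,-1],[0,0,0,0,-0.004,0.0001,-1],[0,0,0,0,-0.0033,0.0003,-1],[0,0,0,0,-0.0023,0.0002,-1],[0,0,0,0,-0.0018,0.0002,-1],[0,0,0,0,-0.0021,0.0002,-1],[0,0,0,-0.0001,-0.0032,0.0005,-1]]}}

```text
clock: 29.82
tcp_pos: [0.5306, 0.067, 0.2209]
orientation: [3.108, -0.314, 0.221]
contact_force: [1.1, -3.9, 2.3]
grip_width: 0.0168
gripper_force: 39.6
```

```bash
python3 step.py -.28 .12
```

```text
t 29.97 want h 0.163 meas 0.160 cmd 0.160 F [ 0.3 -3.8  3.3] z [-0.2041 -0.2123 -0.2205]
par [ 0.0012  0.3473  0.0634  0.1538 -0.0073  1.    ] state [-0.2304 -0.2012  0.0012]
plan [0.2351 0.2526 0.2555 0.271  0.3033 0.3324 0.3424 0.3393] end [-0.2805  0.0012] [-0.28 -0.  ]
[0, 0, 0, -0.0001, -0.0078, 0.0016, -1],
[0, 0, 0, -0.0001, -0.0019, 0.0005, -1],
[0, 0, 0, 0.0000, -0.0003, 0.0001, -1],
[0, 0, 0, 0.0000, -0.0016, 0.0004, -1],
[0, 0, 0, -0.0002, -0.0035, 0.0010, -1],
[0, 0, 0, -0.0001, -0.0030, 0.0010, -1],
[0, 0, 0, 0.0000, -0.0010, 0.0004, -1],
[0, 0, 0, 0.0000, 0.0003, -0.0001, -1],
```

{"method": "apply_moves", "body": {"moves": [[0,0,0,-0.0001,-0.0078,0.0016,-1],[0,0,0,-0.0001,-0.0019,0.0005,-1],[0,0,0,0,-0.0003,0.0001,-1],[0,0,0,0,-0.0016,0.0004,-1],[0,0,0,-0.0002,-0.0035,0.001,-1],[0,0,0,-0.0001,-0.003,0.001,-1],[0,0,0,0,-0.001,0.0004,-1],[0,0,0,0,0.0003,-0.0001,-1]]}}

```text
clock: 30.63
tcp_pos: [0.5348, 0.0864, 0.2162]
orientation: [3.11, -0.312, 0.222]
contact_force: [1.5, -1.6, 2.1]
grip_width: 0.0171
gripper_force: 39.6
```

```bash
python3 step.py -.32 .06
```

```text
t 30.78 want h 0.339 meas 0.337 cmd 0.336 F [ 1.9 -1.   3.4] z [-0.2998 -0.2998 -0.2997]
par [ 0.001   0.3473  0.0627  0.1532 -0.0036  1.    ] state [-0.3    0.     0.001]
plan [0.3373 0.3373 0.3373 0.3373 0.3373 0.3373 0.3373 0.3373] end [-0.3  0. ] [-0.3  0. ]
[0, 0, 0, 0.0000, 0.0002, -0.0001, -1],
[0, 0, 0, 0.0000, 0.0000, 0.0000, -1],
[0, 0, 0, 0.0000, 0.0000, 0.0000, -1],
[0, 0, 0, 0.0000, 0.0000, 0.0000, -1],
[0, 0, 0, 0.0000, 0.0000, 0.0000, -1],
[0, 0, 0, 0.0000, 0.0000, 0.0000, -1],
[0, 0, 0, 0.0000, 0.0000, 0.0000, -1],
[0, 0, 0, 0.0000, 0.0000, 0.0000, -1],
```

Run:
```python
from ctl import *
rows(.337,list(np.linspace(.337,-.385,17)[1:]),telemetry.get_obs())
```

```text
[0, 0, 0, 0.0002, 0.0047, -0.0016, -1],
[0, 0, 0, 0.0001, 0.0048, -0.0013, -1],
[0, 0, 0, 0.0001, 0.0049, -0.0011, -1],
[0, 0, 0, 0.0001, 0.0049, -0.0010, -1],
[0, 0, 0, 0.0000, 0.0049, -0.0006, -1],
[0, 0, 0, 0.0001, 0.0050, -0.0005, -1],
[0, 0, 0, -0.0001, 0.0050, -0.0003, -1],
[0, 0, 0, 0.0000, 0.0050, 0.0000, -1],
[0, 0, 0, -0.0001, 0.0049, 0.0002, -1],
[0, 0, 0, -0.0001, 0.0050, 0.0004, -1],
[0, 0, 0, -0.0002, 0.0049, 0.0006, -1],
[0, 0, 0, -0.0001, 0.0050, 0.0009, -1],
[0, 0, 0, -0.0002, 0.0048, 0.0011, -1],
[0, 0, 0, -0.0003, 0.0048, 0.0013, -1],
[0, 0, 0, -0.0002, 0.0048, 0.0015, -1],
[0, 0, 0, -0.0003, 0.0046, 0.0017, -1],
```

{"method": "apply_moves", "body": {"moves": [[0,0,0,0.0002,0.0047,-0.0016,-1],[0,0,0,0.0001,0.0048,-0.0013,-1],[0,0,0,0.0001,0.0049,-0.0011,-1],[0,0,0,0.0001,0.0049,-0.001,-1],[0,0,0,0,0.0049,-0.0006,-1],[0,0,0,0.0001,0.005,-0.0005,-1],[0,0,0,-0.0001,0.005,-0.0003,-1],[0,0,0,0,0.005,0,-1]]}}

```text
clock: 31.45
tcp_pos: [0.5263, 0.0473, 0.2226]
orientation: [3.11, -0.312, 0.222]
contact_force: [1.4, 2.6, 3.6]
grip_width: 0.0166
gripper_force: 38.9
```

{"method": "apply_moves", "body": {"moves": [[0,0,0,-0.0001,0.0049,0.0002,-1],[0,0,0,-0.0001,0.005,0.0004,-1],[0,0,0,-0.0002,0.0049,0.0006,-1],[0,0,0,-0.0001,0.005,0.0009,-1],[0,0,0,-0.0002,0.0048,0.0011,-1],[0,0,0,-0.0003,0.0048,0.0013,-1],[0,0,0,-0.0002,0.0048,0.0015,-1],[0,0,0,-0.0003,0.0046,0.0017,-1]]}}

```text
clock: 32.12
tcp_pos: [0.5177, 0.0089, 0.2138]
orientation: [3.109, -0.313, 0.22]
contact_force: [3.3, 3.5, -2.7]
grip_width: 0.0171
gripper_force: 38.3
```

{"method": "apply_moves", "body": {"moves": [[0,0,0,0,0,0,-1],[0,0,0,0,0,0,0],[0,0,0,0,0,0,0.5],[0,0,0,0,0,0,1],[0,0,0,0,0,0,1],[0,0,0,0,0,0,1],[0,0,0,0,0,0,1],[0,0,0,0,0,0,1]]}}

```text
clock: 32.78
tcp_pos: [0.5181, 0.0095, 0.2141]
orientation: [3.109, -0.312, 0.221]
contact_force: [0.5, -0.3, 0.3]
grip_width: 0.0851
gripper_force: 0.0
```

{"method": "apply_moves", "body": {"moves": [[0,0,0,0,0,0,1],[0,0,0,0,0,0,1],[0,0,0,0,0,-0.01,1],[0,0,0,0,0,-0.015,1],[0,0,0,0,0,-0.02,1],[0,0,0,0,0,-0.02,1],[0,0,0,0,0,-0.02,1],[0,0,0,0,0,-0.02,1]]}}

```text
clock: 33.45
tcp_pos: [0.5032, 0.0117, 0.3198]
orientation: [3.109, -0.313, 0.222]
contact_force: [0.5, -0.3, -0.9]
grip_width: 0.0853
gripper_force: 0.0
```

Run:
```python
from meas import *
L=shoot("end",["scene","wrist"]); print(theta(L[0][2])); o=L[1][1]; print(o["clock"],o["grip_width"],o["contact_force"],o["tcp_pos"])
a=cv2.resize(L[0][2][180:370,250:470],(400,345)); b=cv2.resize(L[1][2],(400,300)); b=cv2.copyMakeBorder(b,0,45,0,0,0); cv2.imwrite("pics/end.png",np.hstack([a,b]))
```

```text
-0.2999360866704396
33.5 0.08557629272482324 [ 2.4227 -0.169   3.0718] [0.505  0.012  0.3239]
```

View pics/end.png

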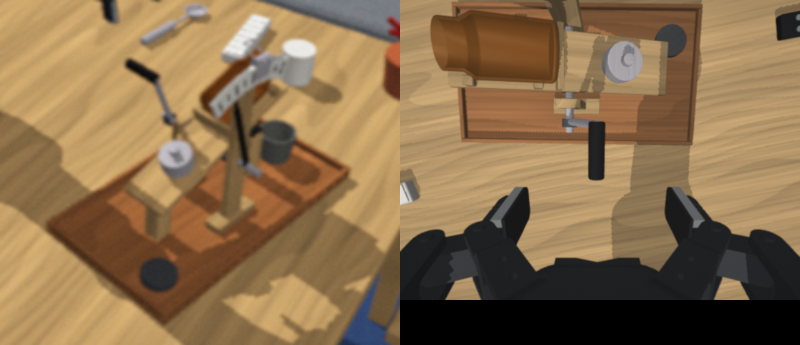

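The final picture shows the rocker on its rear stop, reading −0.300 rad with the mouth up. The handle is free, the gripper is open and clear, and the clip, cup and lid are where they were. I'm handing in.

```bash
python3 -c "
from bench import order
print(order.hand_in())"
```

```text
the job is handed in; nothing more can be done
None
```

The job is handed in: using only the handle, I kept the pointer near the clip reading (estimated at 0.11 rad, ±0.01) for about 7.4 s, wandering about ±0.03–0.04 rad. I then laid the rocker back on its rear stop and let go of the handle; the result isn't known, and an earlier try drifted to about 0.17 rad but never reached the front stop.

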